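Lock the desk pivot's jam nut against its set nut

TASK

Take the open-ended spanner from its tray, slide it along the desk onto the lower nut of the pivot bolt and bring its handle against the steel peg, so that the peg keeps that nut from turning clockwise. With the nut held like this, push the jam nut's lever clockwise (seen from above) until it goes no further; the lower nut is already set and must never be turned by a twelfth of a turn. Then draw the spanner off, lay it flat back in the tray it came from and let go, leaving the jam nut tight and the other things on the desk where they are.

Things in the scene. Friction and masses are not known exactly. Their poses are not given: they have to be found in the camera images.
- spanner_mid (a point): Flat steel open-ended spanner, 221 mm long, 0.15 to 0.3 kg. This point is its balance point, on the handle, 5 mm above its underside. x runs along the handle toward the jaw, z up. Handle 20 mm wide, 8 mm thick, from 27 mm ahead of this point (there the 10 mm thick head begins) to 127 mm behind it. Head 56 mm wide, 67 mm at the prong tips.
- spanner_jaw (a point): Centre of the spanner's jaw, 70 mm ahead of spanner_mid along its x: the nut's axis is here when the jaw is fully home. The two prongs are 38.4 mm apart, parallel to x; their flared tips reach 24 mm ahead of this point; the throat is 23 mm behind it.
- spanner_rest (a point): Point on the centre line of the spanner's handle, 165 mm behind the jaw centre: the part of the handle that comes to rest against the peg.
- nut_centre (a point): Centre of the lower (set) hex nut on the upright pivot bolt: 36 mm across flats, 41.6 across corners, 2 to 18 mm above the desk, so a spanner on the desk slides on from the side. Turns with the nut: two flats are parallel to its x axis. Slide on with jaw toward +x, handle along -x: the handle is then 3 to 11 degrees short of the peg. The nut turns easily (0.09 N m).
- nut_corner (a point): The corner of the lower nut on its +x side, 20.8 mm from its axis.
- peg_top (a point): Top centre of the fixed steel brace peg, 12 mm thick and 30 mm high, standing in the desk 165 mm from the bolt's axis. The spanner's handle must lie on its counter-clockwise side (seen from above, about the bolt), so that a clockwise pull presses it on the peg.
- bolt_top (a point): Top of the fixed threaded pivot bolt, 23 mm thick, 58 mm above the desk, axis upright. Both nuts turn about it.
- lever_knob (a point): Middle of the black upright knob at the end of the jam nut's lever: 16 mm thick, 24 to 72 mm above the desk, 75 mm from the bolt's axis; pushing it takes about 4 N. The lever is a 10 mm bar 20 to 33 mm above the desk. The upper (jam) nut it turns is hexagonal, 36 mm across flats, 18 to 30 mm above the desk.
- jam_nut (a joint): Angle of the jam nut relative to the lower nut, rad, growing clockwise seen from above. It starts at 0 to 0.35 and is tight at its hard stop, 1.45. It rubs on the lower nut (0.26 N m): if that nut is not held, both turn together and this value does not grow.
- tool_tray: Fixed grey tray the spanner starts in, 260 mm along its x, 130 mm along its y, 18 mm high, wall and floor 4 mm thick, open on top. Origin at the centre of its underside, z up.
- pen_tray: The other tray, of the same kind, holding a pen and an eraser. Not to be used. It and the spanner's tray may stand on either side.
- pen_cup: Bystander: dark pen cup, 76 mm wide, 95 mm high (pens to 145 mm), origin under its centre.
- gel_bottle: Bystander: clear bottle, 60 mm wide, 160 mm high, origin under its centre.
- stapler: Bystander: stapler, 120 by 34 by 50 mm, origin under its centre.
- mouse: Bystander: round black computer mouse, 62 mm wide, 35 mm high, origin under its centre.
- spare_washer: Bystander: flat steel washer, 44 mm wide, 4 mm thick, lying on the desk, origin under its centre.
- pen: Bystander: black pen in the other tray, 130 by 10 by 14 mm, origin under its centre.
- eraser: Bystander: white eraser in the other tray, 50 by 22 by 14 mm, origin under its centre.
- spanner: The same spanner as a whole; origin under the middle of its length, 15 mm behind spanner_mid, same axes.

How it is judged:
By the outcome, as a careful person would: the job done as asked, in the order asked, and still so for the second after the job is handed in, with the robot touching nothing.
It also fails if it takes over 72 s, if anything falls off the work surface, if the arm or the gripper's body presses on something with over 40 N, if the wrist force passes 120 N, or if a joint passes its speed limit or range.

ROBOT

A 6-joint arm with a two-finger parallel gripper is mounted at the origin on the work surface. World frame = base frame: x ahead of the robot, y to its left, z up, the work surface at z = 0. Lengths are in m, angles in degrees, forces in N, time in s.
With the tool pointing down it reaches from about 0.375 to 0.9 m from the base axis. Payload 3.1 kg.
Tool frame: the origin (TCP) lies on the centre line of the jaws, within the pads' length; the fingertips stand 8 mm ahead of it and the grasp point (between the pads) lies 11 mm behind it (bot.tip_extent is the distance from the TCP to the fingertips, in m); z points along the fingers, y is the line along which they close (so a half turn about z gives the same grasp; the last joint's range is limited). The gripper opens to 87 mm and grips with 3 to 60 N. Pads are 19 mm wide; open, the fingers measure 117 mm over their backs; the gripper's body (75 mm by 190 mm) begins 51 mm behind the grasp point.
Start: joints at [-85.686, 30.224, 82.088, -0, 67.689, -10.227], TCP at [0.157, -0.605, 0.195] pointing down, gripper open.
Joint ranges: [-176.69, 176.69], [-43.24, 126.21], [12.49, 139.97], [-82, 262], [0, 151.66], [-163.58, 163.58]. Speed limits (degrees/s): [159.86, 159.86, 180, 180, 180, 180].

INTERFACE

Orientations are given as a 3x3 rotation matrix whose columns are the frame's x, y, z axes.
In Python, from rig import bot, vision, workorder gives the robot as it stands.
- The arm moves only by the shell command python3 -m handwheel 'ROWS'. ROWS is JSON, a list of rows, each an object with "delta_rot": the turn, a rotation vector about the tool's x, y, z in rad, a list of three; "xyz": the shift along the tool's x, y, z in mm, a list of three; "hand": the closure, from -1 (fully open) to 1 (shut). A call has exactly 5 rows; each row is the pose to reach, as a shift and turn from the pose commanded when the call began, along the tool's axes at that moment; what a row does not reach only later rows make up. A row lasts 1/8 s, in which the tool goes at most 62.5 mm and 10.7 degrees, less where a joint would pass 70% of its speed; a pose out of reach is approached as far as the arm can. A call with a gripper value outside its range is refused whole. The fingers move at their own pace and stop on an object; the grip force is fixed at half the most. Time passes only in rows, so rows that repeat a pose let the fingers close, or fill a call up. It gives the time, the measured TCP pose, the force, the opening and the grip force at its end, in the units of the state.
- bot.read_state(): the state, without advancing time (a new reading comes with each control period).
- vision.capture(name): name is "scene" or "top" or "wrist"; returns the picture (400x640x3 uint8, red, green, blue); there is no depth.
- vision.camera_model(name): a dict with "camera_matrix" (3x3 intrinsics, pixels), "camera_from_world" (4x4, takes a point from world to camera coordinates). Camera axes: x right, y up, looking along -z (the intrinsics and any distortion apply to the point x, -y, -z); pixel columns grow to the right and rows downward; lengths in m; the calibration is good to about 2 mm. A picture is of the moment at which its call begins: read the wrist's pose just before it. camera_model takes no time and is no camera call; for the wrist camera it gives the pose at the moment of the call.
- workorder.hand_in(): hands the job in; it is judged then, once.
The state is a dict: "time_s": time; "joint_positions": joint angles; "qvel": joint speeds; "tau": joint torques, N m; "position": TCP position; "tcp_rot": TCP orientation; "force": force on the tool from outside, world axes, zero at the start; "moment": the same for the moment, N m; "opening": opening from 0.0 (shut) to 1.0 (fully open); "grasp_force": force on a finger pad.
Only numpy, scipy, OpenCV 4.12 (cv2) and the standard library are available. Lean on these libraries where they do the work, as an engineer would, in place of code of your own. Each camera call takes 0.05 s, during which the arm holds its last target. There are 200 camera calls.

## Working session

There is one attempt and no reset: what is moved stays moved. The work goes in short steps, Python scripts to look and compute and a shell command to move; the robot and the scene stay as the last step left them, time stands still between calls to the robot, and variables do not carry over. Pictures are saved under pics/ and viewed, at most 10 in all, crops included, and the job is handed in when it is done.

```bash
ls; mkdir -p pics
python3 - <<'E'
from rig import bot, vision
import cv2,numpy as np
print(bot.read_state())
for n in("top","scene"):
    im=vision.capture(n); cv2.imwrite(f"pics/{n}0.png",im[:,:,::-1]); m=vision.camera_model(n); print(n,m)
E
```

```text
pics
{'time_s': 0.0, 'joint_positions': array([-8.56841895e+01,  3.02781760e+01,  8.21570213e+01, -3.53381890e-04,
        6.76881344e+01, -1.02276133e+01]), 'qvel': array([ 0.0076475 , -0.00549195, -0.02856913,  0.02603197, -0.03497941,
       -0.05913617]), 'tau': array([-4.99649341e-04, -4.40047538e+01, -1.76593459e+01,  6.31562294e-02,
        5.82307333e-02, -1.59584233e-04]), 'position': array([ 0.15690879, -0.60416486,  0.19387664]), 'tcp_rot': array([[ 9.67957045e-01,  2.51115773e-01, -1.67676970e-04],
       [ 2.51115547e-01, -9.67954739e-01,  2.14600988e-03],
       [ 3.76593214e-04, -2.11935168e-03, -9.99997683e-01]]), 'force': array([-0.85316402,  0.26518759, -0.90197925]), 'moment': array([ 0.00245429, -0.00637463, -0.05350954]), 'grasp_force': 0.0, 'opening': 1.0001815183910014}
top {'camera_matrix': array([[459.05839728,   0.        , 318.87126977],
       [  0.        , 459.05839728, 202.79742353],
       [  0.        ,   0.        ,   1.        ]]), 'camera_from_world': array([[-0.02415936, -0.99939962,  0.0248339 , -0.01530129],
       [ 0.99633877, -0.02203273,  0.08260516, -0.56867683],
       [-0.0820084 ,  0.02673867,  0.99627289, -1.02326551],
       [ 0.        ,  0.        ,  0.        ,  1.        ]])}
scene {'camera_matrix': array([[493.42990637,   0.        , 325.56675561],
       [  0.        , 493.42990637, 211.19784035],
       [  0.        ,   0.        ,   1.        ]]), 'camera_from_world': array([[-0.80747262,  0.58986774,  0.00663454,  0.45754724],
       [-0.48508841, -0.6703555 ,  0.56152714,  0.23752908],
       [ 0.33567425,  0.45019945,  0.82743172, -1.59211172],
       [ 0.        ,  0.        ,  0.        ,  1.        ]])}
```

View pics/top0.png

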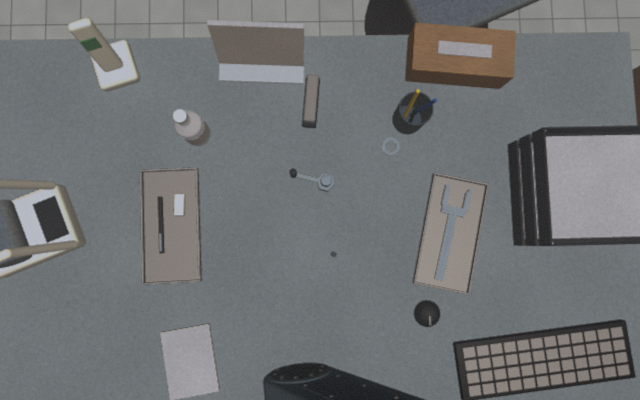

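View pics/scene0.png

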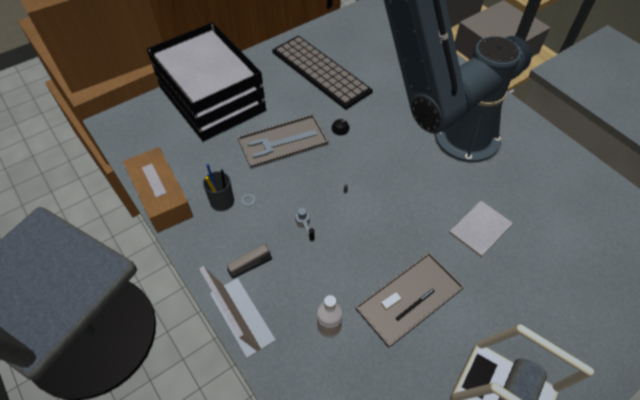

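The top view shows the spanner in the right tray (handle end about (440,278), jaw about (456,195)). The bolt is at (326,182), the knob at (293,173), the peg at (333,254) and the washer at (391,146). The scene view agrees. Next I'll take numbers from a zoomed crop.

```bash
cat > h.py <<'E'
import numpy as np,cv2
from rig import bot,vision
def ray(m,uv,z):
    K,T=m["camera_matrix"],m["camera_from_world"]
    d=np.linalg.inv(K)@[uv[0],uv[1],1]; d=T[:3,:3].T@(d*[1,-1,-1]); c=-T[:3,:3].T@T[:3,3]
    return (c+d*(z-c[2])/d[2])
def proj(m,p):
    K,T=m["camera_matrix"],m["camera_from_world"]
    q=K@((T[:3,:3]@p+T[:3,3])*[1,-1,-1]); return q[:2]/q[2]
E
python3 - <<'E'
from h import *
im=cv2.imread("pics/top0.png"); m=vision.camera_model("top")
for n,uv,z in[("bolt",(326,181),.058),("peg",(333,254),.03),("knob",(293,173),.072),("washer",(391,146),.002)]: print(n,ray(m,uv,z).round(4))
print(im[245,446],im[265,442],im[245,430],im[245,475],im[200,445],im[182,330],im[300,300])
a=im.astype(int); d=a[:,:,0]-a[:,:,2]
mask=((d>8)).astype(np.uint8); mask[:,:418]=0;mask[:,485:]=0;mask[:178]=0;mask[288:]=0
# inside tray quad
q=np.array([(436,180),(482,187),(467,288),(418,282)]);t=np.zeros_like(mask);cv2.fillConvexPoly(t,q,1);mask*=t
ys,xs=np.nonzero(mask);print(len(xs));
P=np.array([ray(m,(x,y),.012)[:2] for x,y in zip(xs,ys)])
for y in range(182,286,6):
    r=xs[ys==y]; print(y,r.min() if len(r) else None,r.max() if len(r) else None,len(r),end='; ')
h=ys>222; c=P[h].mean(0); _,_,v=np.linalg.svd(P[h]-c); v=v[0]*np.sign(v[0][0]); s=(P-c)@v; print("\nhandle",c,np.degrees(np.arctan2(v[1],v[0])),s.min(),s.max(), "end",c+v*s.min(),c+v*s.max())
cv2.imwrite("pics/z0.png",cv2.resize(im[140:300,270:490],None,fx=3.6,fy=3.6,interpolation=cv2.INTER_CUBIC))
E
```

```text
bolt [ 0.6134 -0.0445  0.058 ]
peg [ 0.4515 -0.0573  0.03  ]
knob [0.6307 0.0278 0.072 ]
washer [ 0.7008 -0.2026  0.002 ]
[140 132 126] [141 133 124] [138 143 150] [66 70 71] [145 137 128] [131 122 115] [120 117 111]
877
182 None None 0; 188 445 448 4; 194 444 470 10; 200 442 469 10; 206 443 467 15; 212 446 464 19; 218 448 455 8; 224 447 454 8; 230 445 452 8; 236 444 451 8; 242 443 450 8; 248 442 449 8; 254 440 447 8; 260 439 446 8; 266 438 445 8; 272 437 444 8; 278 435 442 8; 284 None None 0; 
handle [ 0.45176772 -0.31542879] -14.973063959818296 -0.06566866647088523 0.15190640145088874 end [ 0.38832867 -0.29846231] [ 0.5985165  -0.35467608]
```

View pics/z0.png

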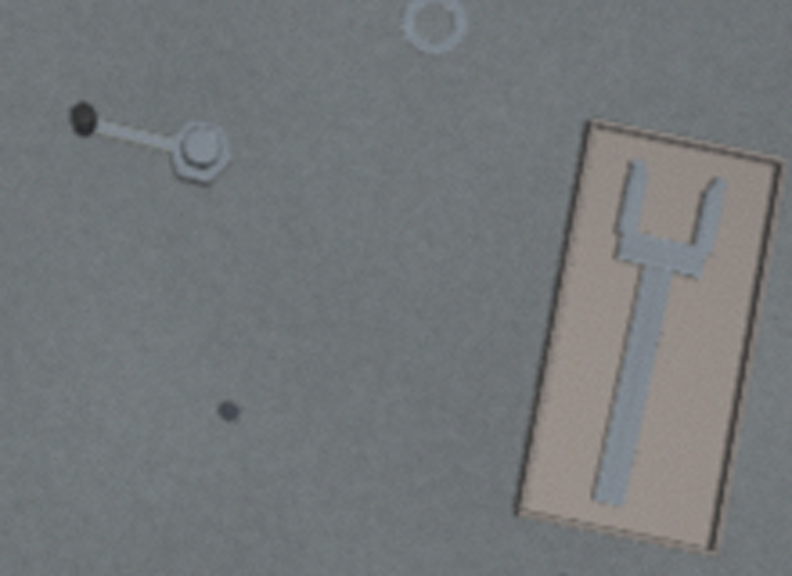

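Crop readings: bolt top (326.4,180.3), knob (293.3,172.8), peg (333.6,254.2). The spanner lies straight in the tray with its jaw pointing up the image. The lower nut's angle needs a closer look, so I'll check the wrist camera's geometry.

Run:
```python
from h import *
s=bot.read_state(); m=vision.camera_model("wrist");T=m["camera_from_world"]
c=-T[:3,:3].T@T[:3,3];R=s["tcp_rot"]
print("cam in tool",(R.T@(c-s["position"])).round(4),"look in tool",R.T@(-T[2,:3]),"up",R.T@T[1,:3],m["camera_matrix"][0])
mt=vision.camera_model("top")
for n,uv,z in[("bolt",(326.4,180.3),.058),("peg",(333.6,254.2),.03),("knob",(293.3,172.8),.072)]: print(n,ray(mt,uv,z).round(4))
d=np.array([.40,-.12,.20])-s["position"]; print("move mm",(R.T@d*1e3).round())
```

```text
cam in tool [ 0.0668  0.0002 -0.1902] look in tool [-2.47060427e-01  5.60427073e-04  9.68999913e-01] up [ 9.69000016e-01 -2.06440531e-04  2.47060573e-01] [305.57743446   0.         317.89089721]
bolt [ 0.615  -0.0454  0.058 ]
peg [ 0.451  -0.0586  0.03  ]
knob [0.6312 0.0271 0.072 ]
move mm [ 357. -408.   -5.]
```

```bash
python3 -m handwheel '[{"delta_rot":[0,0,0],"xyz":[50,-25,0],"hand":-1},{"delta_rot":[0,0,0],"xyz":[104,-53,0],"hand":-1},{"delta_rot":[0,0,0],"xyz":[158,-80,0],"hand":-1},{"delta_rot":[0,0,0],"xyz":[212,-107,0],"hand":-1},{"delta_rot":[0,0,0],"xyz":[267,-135,0],"hand":-1}]'
python3 -m handwheel '[{"delta_rot":[0,0,0],"xyz":[54,-27,0],"hand":-1},{"delta_rot":[0,0,0],"xyz":[108,-54,0],"hand":-1},{"delta_rot":[0,0,0],"xyz":[162,-81,0],"hand":-1},{"delta_rot":[0,0,0],"xyz":[216,-108,0],"hand":-1},{"delta_rot":[0,0,0],"xyz":[267,-135,0],"hand":-1}]'
python3 -m handwheel '[{"delta_rot":[0,0,0.08],"xyz":[50,-25,10],"hand":-1},{"delta_rot":[0,0,0.16],"xyz":[100,-50,30],"hand":-1},{"delta_rot":[0,0,0.253],"xyz":[140,-70,50],"hand":-1},{"delta_rot":[0,0,0.253],"xyz":[159,-81,74],"hand":-1},{"delta_rot":[0,0,0.253],"xyz":[159,-81,74],"hand":-1}]'
python3 - <<'E'
from h import *
im=vision.capture("wrist")[:,:,::-1]; m=vision.camera_model("wrist")
import pickle;pickle.dump(m,open("w1.pkl","wb"));cv2.imwrite("pics/w1.png",im)
p=proj(m,np.array([.615,-.0454,.018]));print(p,proj(m,np.array([.615,-.0454,.058])))
u,v=p.astype(int);x0=max(u-70,0);y0=max(min(v-50,300),0);print(x0,y0);cv2.imwrite("pics/w1z.png",cv2.resize(im[y0:y0+100,x0:x0+140],None,fx=5.5,fy=5.5,interpolation=cv2.INTER_CUBIC))
E
```

```text
time_s: 0.72
position: [0.3826, -0.4058, 0.1946]
tcp_rot: [[0.968, 0.251, -0.0], [0.251, -0.968, 0.0], [-0.0, -0.0, -1.0]]
force: [1.5, -0.8, 0.9]
opening: 1.0
grasp_force: 0.0
time_s: 1.35
position: [0.6072, -0.2078, 0.1944]
tcp_rot: [[0.968, 0.251, -0.001], [0.251, -0.968, 0.0], [-0.001, -0.0, -1.0]]
force: [-0.9, 0.2, 0.6]
opening: 0.999
grasp_force: 0.0
time_s: 1.98
position: [0.738, -0.0888, 0.1171]
tcp_rot: [[1.0, 0.004, -0.006], [0.004, -1.0, 0.002], [-0.006, -0.002, -1.0]]
force: [-0.4, 0.0, 0.3]
opening: 0.999
grasp_force: 0.0
[275.46793877 304.63369454] [269.82280823 328.9910368 ]
205 254
```

View pics/w1z.png

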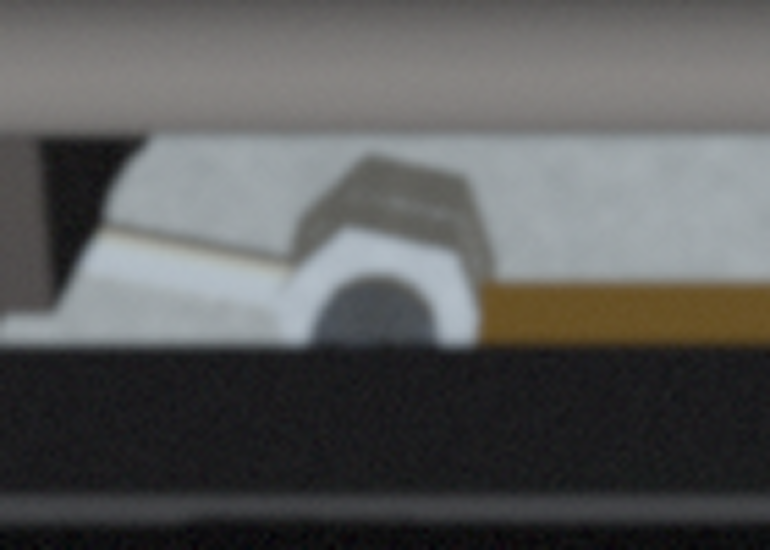

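The crop shows the lower nut's far bottom edge from crop (375,152) to (467,178), just below the jam nut. I'll turn those two corners into world points.

Run:
```python
from h import *
import pickle;m=pickle.load(open("w1.pkl","rb"))
b=np.array([.615,-.0454])
f=lambda x,y,z: ray(m,((x+.5)/5.5-.5+205,(y+.5)/5.5-.5+254),z)[:2]
for n,P in(("low bottom",[f(375,152,.002),f(467,178,.002),f(493,275,.002),f(296,240,.002)]),("jam top",[f(350,228,.030),f(462,258,.030)]),("boundary",[f(365,190,.018),f(462,215,.018)])):
    print(n,[(p.round(4),round(float(np.degrees(np.arctan2(*(p-b)[::-1]))),1),round(float(np.linalg.norm(p-b)),4)) for p in P])
c=f(375,275,.058);print("bolt far edge top?",c)
s=bot.read_state();R=s["tcp_rot"]
```

```text
low bottom [(array([ 0.634 , -0.0409]), 13.4, 0.0195), (array([ 0.6282, -0.0594]), -46.6, 0.0192), (array([ 0.6059, -0.0643]), -115.8, 0.021), (array([ 0.6139, -0.0239]), 92.9, 0.0215)]
jam top [(array([ 0.634 , -0.0402]), 15.3, 0.0197), (array([ 0.6277, -0.0609]), -50.7, 0.0201)]
boundary [(array([ 0.6348, -0.0412]), 11.8, 0.0203), (array([ 0.6295, -0.0599]), -45.0, 0.0205)]
bolt far edge top? [ 0.64235838 -0.04915087]
```

Nut yaw is about 13°, with its centre near (0.614,-0.045). That puts the handle about 3° short of the peg. Now I'll move above the spanner's handle.

```bash
python3 -m handwheel '[{"delta_rot":[0,0,0],"xyz":[-35,35,-20],"hand":-0.5},{"delta_rot":[0,0,0],"xyz":[-75,75,-30],"hand":0},{"delta_rot":[0,0,0],"xyz":[-115,115,-30],"hand":0},{"delta_rot":[0,0,0],"xyz":[-155,155,-30],"hand":0},{"delta_rot":[0,0,0],"xyz":[-190,190,-20],"hand":0}]'
python3 -m handwheel '[{"delta_rot":[0,0,0.13],"xyz":[-30,30,10],"hand":0},{"delta_rot":[0,0,0.262],"xyz":[-51,49,25],"hand":0},{"delta_rot":[0,0,0.262],"xyz":[-51,49,35],"hand":0},{"delta_rot":[0,0,0.262],"xyz":[-51,49,35],"hand":0},{"delta_rot":[0,0,0.262],"xyz":[-51,49,35],"hand":0}]'
python3 - <<'E'
from h import *
s=bot.read_state();im=vision.capture("wrist")[:,:,::-1]; m=vision.camera_model("wrist");cv2.imwrite("pics/w2.png",im)
print(s["position"],s["joint_positions"].round())
for k in(.027,-.015,-.127,.094): 
  a=np.radians(-15);print(k,proj(m,np.array([.511+k*np.cos(a),-.3313+k*np.sin(a),.012])).round())
E
```

```text
time_s: 2.65
position: [0.5482, -0.2847, 0.1435]
tcp_rot: [[1.0, -0.001, 0.003], [-0.001, -1.0, -0.003], [0.003, 0.003, -1.0]]
force: [-0.1, -0.8, -0.4]
opening: 0.543
grasp_force: 0.0
time_s: 3.28
position: [0.4997, -0.3302, 0.1067]
tcp_rot: [[0.966, -0.257, 0.001], [-0.257, -0.966, -0.001], [0.001, 0.001, -1.0]]
force: [0.6, -0.5, -0.2]
opening: 0.499
grasp_force: 0.0
[ 0.49970434 -0.33016601  0.10665338] [-44.  35.  91.   0.  55.  61.]
0.027 [316. 155.]
-0.015 [315. 199.]
-0.127 [315. 303.]
0.094 [316.  78.]
```

View pics/w2.png

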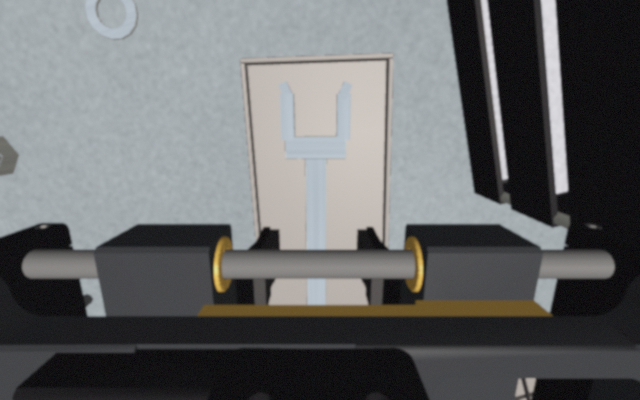

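The handle runs straight between the fingers: it is centred at column 316 and the head starts at row 157, as predicted. Descend and grip.

```bash
python3 -m handwheel '[{"delta_rot":[0,0,0],"xyz":[0,0,30],"hand":0},{"delta_rot":[0,0,0],"xyz":[0,0,60],"hand":0},{"delta_rot":[0,0,0],"xyz":[0,0,80],"hand":0},{"delta_rot":[0,0,0],"xyz":[0,0,92],"hand":0},{"delta_rot":[0,0,0],"xyz":[0,0,92],"hand":0}]'
python3 -m handwheel '[{"delta_rot":[0,0,0],"xyz":[0,0,0],"hand":0.5},{"delta_rot":[0,0,0],"xyz":[0,0,0],"hand":1},{"delta_rot":[0,0,0],"xyz":[0,0,0],"hand":1},{"delta_rot":[0,0,0],"xyz":[0,0,0],"hand":1},{"delta_rot":[0,0,0],"xyz":[0,0,0],"hand":1}]'
```

```text
time_s: 3.95
position: [0.499, -0.3298, 0.0134]
tcp_rot: [[0.966, -0.257, -0.001], [-0.257, -0.966, 0.001], [-0.001, -0.0, -1.0]]
force: [-0.4, 0.3, 1.6]
opening: 0.501
grasp_force: 0.0
time_s: 4.58
position: [0.4988, -0.3304, 0.014]
tcp_rot: [[0.966, -0.258, 0.0], [-0.258, -0.966, -0.0], [0.0, 0.0, -1.0]]
force: [0.2, 0.2, 0.7]
opening: 0.042
grasp_force: 0.0
```

The fingers closed to 4% with no grip force, so something is wrong. I'll look.

Run:
```python
from h import *
s=bot.read_state();print(s["opening"],s["grasp_force"],s["position"])
im=vision.capture("wrist")[:,:,::-1];t=vision.capture("top")[:,:,::-1]; cv2.imwrite("pics/w3.png",im)
z=cv2.resize(t[160:310,390:510],None,fx=4,fy=4,interpolation=cv2.INTER_CUBIC)
o=np.zeros((600,800,3),np.uint8);o[:,:480]=z;o[:200,480:800]=cv2.resize(im,(320,200));cv2.imwrite("pics/c3.png",o)
```

```text
0.04209819634406577 0.0 [ 0.49880094 -0.33042051  0.01395411]
```

View pics/c3.png

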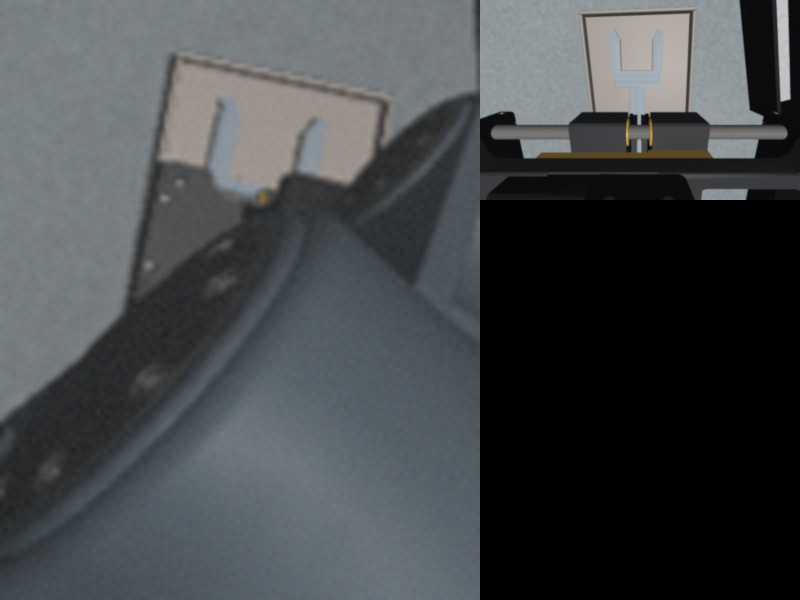

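```bash
python3 -m handwheel '[{"delta_rot":[0,0,0],"xyz":[0,0,0],"hand":1},{"delta_rot":[0,0,0],"xyz":[0,0,0],"hand":1},{"delta_rot":[0,0,0],"xyz":[0,0,0],"hand":1},{"delta_rot":[0,0,0],"xyz":[0,0,0],"hand":1},{"delta_rot":[0,0,0],"xyz":[0,0,0],"hand":1}]'
python3 - <<'E'
from h import *
im=cv2.imread("pics/w3.png");cv2.imwrite("pics/w3z.png",cv2.resize(im[130:310,220:420],None,fx=3.3,fy=3.3,interpolation=cv2.INTER_CUBIC))
E
```

```text
time_s: 5.3
position: [0.4988, -0.3304, 0.0139]
tcp_rot: [[0.966, -0.258, 0.0], [-0.258, -0.966, -0.0], [0.0, 0.0, -1.0]]
force: [0.2, 0.0, 0.1]
opening: 0.004
grasp_force: 0.0
```

View pics/w3z.png

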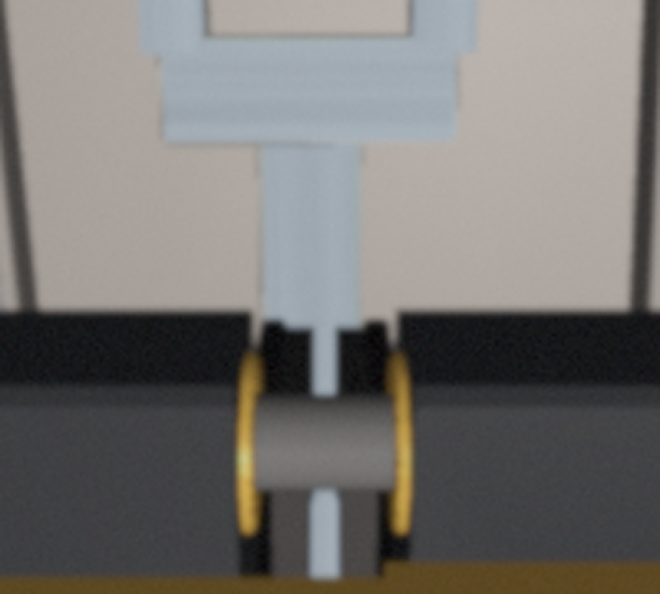

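The fingers shut above the handle, hiding it at crop row 320, so the tips are higher than I assumed. I'll check tip_extent.

Run:
```python
from h import *
print(bot.tip_extent,[a for a in dir(bot) if a[0]!='_'])
m=vision.camera_model("wrist")
# closed fingertip front edge seen at crop (322,322) -> image
uv=(220+322/3.3,130+322/3.3);T=m["camera_from_world"];c=-T[:3,:3].T@T[:3,3]
s=bot.read_state();R,p=s["tcp_rot"],s["position"]
for x in (.0095,.0,-.0095,.011):   # point on plane tool x = x
    q=ray(m,uv,0); d=q-c; t=((p-c)@R[:,0]+x)/(d@R[:,0]); print(x,R.T@(c+t*d-p))
# spanner top height: throat/head-width check at image
for z in (.010,.014,.020,.025):
    a=ray(m,(220+262/3.3,130+200/3.3),z);b=ray(m,(220+358/3.3,130+200/3.3),z);w=np.linalg.norm(a-b)
    a=ray(m,(220+163/3.3,130+100/3.3),z);b=ray(m,(220+453/3.3,130+100/3.3),z);print(z,w,np.linalg.norm(a-b))
```

```text
0.008 ['PlanningError', 'read_state', 'tip_extent']
0.0095 [ 0.0095      0.00024018 -0.02599878]
0.0 [2.74800451e-17 2.35800079e-04 1.16752173e-03]
-0.0095 [-0.0095      0.00023142  0.02833382]
0.011 [ 0.011       0.00024088 -0.03028819]
0.01 0.018903553122739232 0.05570968726787336
0.014 0.01851395398071148 0.054561519713272805
0.02 0.017929555267669837 0.05283926838137192
0.025 0.01744255634013518 0.05140405893812119
```

```bash
for i in 1 ; do python3 -m handwheel '[{"delta_rot":[0,0,0],"xyz":[0,0,0.5],"hand":1},{"delta_rot":[0,0,0],"xyz":[0,0,1],"hand":1},{"delta_rot":[0,0,0],"xyz":[0,0,1],"hand":1},{"delta_rot":[0,0,0],"xyz":[0,0,1],"hand":1},{"delta_rot":[0,0,0],"xyz":[0,0,1],"hand":1}]' | egrep 'pos|force'; done
```

```text
position: [0.4988, -0.3304, 0.0129]
force: [0.1, -0.2, 1.1]
grasp_force: 0.0
```

```bash
python3 -m handwheel '[{"delta_rot":[0,0,0],"xyz":[0,0,0.5],"hand":1},{"delta_rot":[0,0,0],"xyz":[0,0,1],"hand":1},{"delta_rot":[0,0,0],"xyz":[0,0,1],"hand":1},{"delta_rot":[0,0,0],"xyz":[0,0,1],"hand":1},{"delta_rot":[0,0,0],"xyz":[0,0,1],"hand":1}]' | egrep 'pos|force'
python3 - <<'E'
from h import *
s=bot.read_state();print(s["force"],s["moment"],s["position"])
mt=vision.camera_model("top");im=vision.capture("scene")[:,:,::-1];ms=vision.camera_model("scene")
u,v=proj(ms,s["position"]).astype(int);print(u,v)
cv2.imwrite("pics/s4.png",cv2.resize(im[v-50:v+50,u-65:u+65],None,fx=6,fy=6,interpolation=cv2.INTER_CUBIC))
E
```

```text
position: [0.4988, -0.3304, 0.0118]
force: [0.5, 0.6, -0.4]
grasp_force: 0.0
[ 0.45561159  0.5838277  -0.35483155] [0.01442963 0.05816091 0.00515972] [ 0.49881695 -0.33040635  0.01184205]
281 140
```

View pics/s4.png

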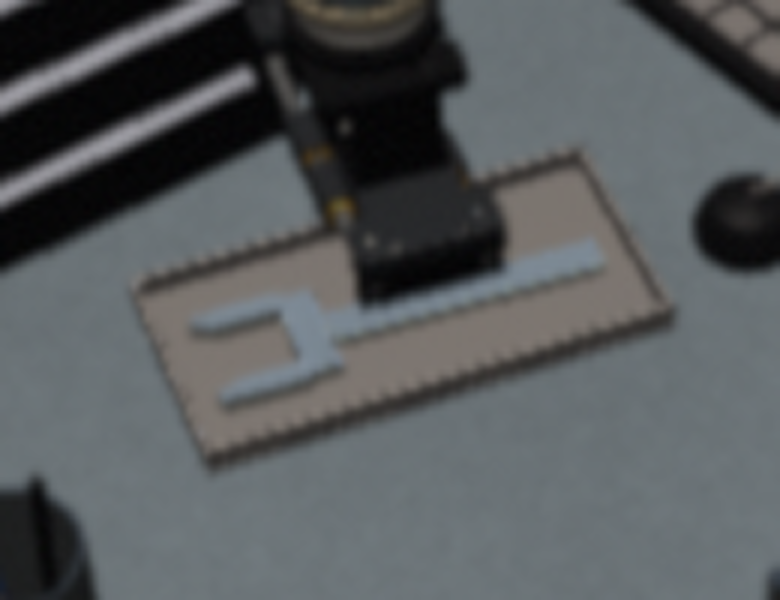

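The closed fingers sit just above the handle in this picture (tip near crop (375,300)). The true tip height is therefore a few mm above what the numbers say. I'll reopen the hand and go down gently, watching the force.

```bash
python3 -m handwheel '[{"delta_rot":[0,0,0],"xyz":[0,0,0],"hand":0},{"delta_rot":[0,0,0],"xyz":[0,0,0],"hand":0},{"delta_rot":[0,0,0],"xyz":[0,0,0],"hand":0},{"delta_rot":[0,0,0],"xyz":[0,0,1],"hand":0},{"delta_rot":[0,0,0],"xyz":[0,0,2],"hand":0}]' | egrep 'pos|force|open'
python3 -m handwheel '[{"delta_rot":[0,0,0],"xyz":[0,0,0.5],"hand":0},{"delta_rot":[0,0,0],"xyz":[0,0,1],"hand":0},{"delta_rot":[0,0,0],"xyz":[0,0,1.5],"hand":0},{"delta_rot":[0,0,0],"xyz":[0,0,2],"hand":0},{"delta_rot":[0,0,0],"xyz":[0,0,2],"hand":0}]' | egrep 'pos|force|open'
```

```text
position: [0.4988, -0.3304, 0.0098]
force: [-0.1, 0.1, -0.7]
opening: 0.464
grasp_force: 0.0
position: [0.4988, -0.3304, 0.0078]
force: [0.9, 0.6, 0.1]
opening: 0.501
grasp_force: 0.0
```

```bash
python3 -m handwheel '[{"delta_rot":[0,0,0],"xyz":[0,0,0.5],"hand":0},{"delta_rot":[0,0,0],"xyz":[0,0,1],"hand":0},{"delta_rot":[0,0,0],"xyz":[0,0,1.5],"hand":0},{"delta_rot":[0,0,0],"xyz":[0,0,2],"hand":0},{"delta_rot":[0,0,0],"xyz":[0,0,2],"hand":0}]' | egrep 'pos|force|open'
python3 -m handwheel '[{"delta_rot":[0,0,0],"xyz":[0,0,0],"hand":1},{"delta_rot":[0,0,0],"xyz":[0,0,0],"hand":1},{"delta_rot":[0,0,0],"xyz":[0,0,0],"hand":1},{"delta_rot":[0,0,0],"xyz":[0,0,0],"hand":1},{"delta_rot":[0,0,0],"xyz":[0,0,0],"hand":1}]' | egrep 'pos|force|open'
```

```text
position: [0.4988, -0.3303, 0.0058]
force: [0.0, -0.5, -0.2]
opening: 0.498
grasp_force: 0.0
position: [0.4988, -0.3304, 0.0059]
force: [-0.2, 0.8, -0.6]
opening: 0.043
grasp_force: 0.0
```

Still no contact and no grip. I'll check whether the arm's z is biased, using the tray's known 130 mm width in the stored wrist pictures. That needs no new picture.

Run:
```python
from h import *
from scipy.optimize import brentq
s=bot.read_state();m=vision.camera_model("wrist");R,p=s["tcp_rot"],s["position"]
print(p,s["opening"],s["joint_positions"].round(2))
def dist(m,a,b,z): return np.linalg.norm(ray(m,a,z)-ray(m,b,z))
import copy
def at(dz,dx=0):
    mm=copy.deepcopy(m);T=mm["camera_from_world"].copy();T[:3,3]-=T[:3,:3]@np.array([dx,0,dz]);mm["camera_from_world"]=T;return mm
for n,tz,a,b,L,zz in(("w2 tray",.1067,(242,60),(391,56),.130,.018),("w3 tray",.0139,(206,24),(428,20),.130,.018),("w3 head",.0139,(220+163/3.3,130+100/3.3),(220+453/3.3,130+100/3.3),.056,.014),("w3 handle",.0139,(220+262/3.3,190.6),(220+358/3.3,190.6),.020,.013)):
    f=lambda e:dist(at(tz-p[2]+e),a,b,zz)-L
    print(n,"camera z error",brentq(f,-.1,.1))
im=vision.capture("wrist")[:,:,::-1];cv2.imwrite("pics/w5.png",im)
for y in (28,100,190,200,210,220,226,240,300):
    print(y,[ (int(im[y,x].mean())) for x in range(290,345,3)])
```

```text
[ 0.49881619 -0.33037652  0.00585597] 0.04252468955982205 [-44.21  43.24  93.54  -0.    43.23  60.76]
w2 tray camera z error 0.01009346350817325
w3 tray camera z error 0.013088204632406314
w3 head camera z error 0.004954428016501922
w3 handle camera z error 0.014201604264686252
28 [146, 150, 151, 159, 160, 160, 161, 161, 162, 163, 165, 166, 167, 167, 168, 168, 169, 168, 169]
100 [168, 169, 169, 170, 170, 171, 171, 173, 172, 172, 172, 174, 173, 173, 173, 174, 173, 173, 164]
190 [167, 168, 163, 165, 167, 170, 169, 167, 167, 169, 171, 171, 167, 156, 169, 169, 170, 170, 172]
200 [165, 165, 161, 162, 167, 169, 168, 167, 167, 169, 172, 169, 168, 158, 169, 169, 169, 169, 169]
210 [164, 163, 160, 166, 167, 169, 168, 166, 165, 168, 171, 170, 169, 157, 166, 166, 166, 167, 167]
220 [162, 163, 162, 164, 167, 170, 168, 166, 165, 167, 171, 171, 167, 155, 164, 165, 166, 166, 165]
226 [25, 29, 102, 144, 130, 145, 168, 166, 164, 166, 170, 169, 167, 146, 128, 129, 151, 58, 25]
240 [20, 53, 82, 37, 14, 19, 21, 21, 91, 165, 159, 38, 20, 22, 13, 13, 54, 73, 29]
300 [66, 38, 21, 16, 46, 69, 69, 72, 138, 169, 172, 97, 70, 70, 67, 32, 47, 53, 62]
```

Several cues say the arm really sits about 5–15 mm higher than it reports. I'll open and feel for the tray floor in small steps.

```bash
python3 -m handwheel '[{"delta_rot":[0,0,0],"xyz":[0,0,0],"hand":0},{"delta_rot":[0,0,0],"xyz":[0,0,0],"hand":0},{"delta_rot":[0,0,0],"xyz":[0,0,0],"hand":0},{"delta_rot":[0,0,0],"xyz":[0,0,1],"hand":0},{"delta_rot":[0,0,0],"xyz":[0,0,2],"hand":0}]' | egrep 'pos|force:'
python3 -m handwheel '[{"delta_rot":[0,0,0],"xyz":[0,0,0.5],"hand":0},{"delta_rot":[0,0,0],"xyz":[0,0,1],"hand":0},{"delta_rot":[0,0,0],"xyz":[0,0,1.5],"hand":0},{"delta_rot":[0,0,0],"xyz":[0,0,2],"hand":0},{"delta_rot":[0,0,0],"xyz":[0,0,2],"hand":0}]' | egrep 'pos|force:'
```

```text
position: [0.4988, -0.3304, 0.0038]
force: [0.3, -0.3, -0.5]
grasp_force: 0.0
position: [0.4988, -0.3304, 0.0018]
force: [-0.7, 1.0, -0.5]
grasp_force: 0.0
```

```bash
python3 -m handwheel '[{"delta_rot":[0,0,0],"xyz":[0,0,0.5],"hand":0},{"delta_rot":[0,0,0],"xyz":[0,0,1],"hand":0},{"delta_rot":[0,0,0],"xyz":[0,0,1.5],"hand":0},{"delta_rot":[0,0,0],"xyz":[0,0,1.5],"hand":0},{"delta_rot":[0,0,0],"xyz":[0,0,1.5],"hand":0}]' | egrep 'pos|force:'
```

```text
position: [0.4988, -0.3304, 0.0004]
force: [-0.2, 0.4, 0.4]
grasp_force: 0.0
```

```bash
python3 -m handwheel '[{"delta_rot":[0,0,0],"xyz":[0,0,0],"hand":1},{"delta_rot":[0,0,0],"xyz":[0,0,0],"hand":1},{"delta_rot":[0,0,0],"xyz":[0,0,0],"hand":1},{"delta_rot":[0,0,0],"xyz":[0,0,0],"hand":1},{"delta_rot":[0,0,0],"xyz":[0,0,0],"hand":1}]' | egrep 'time|pos|force|open'
```

```text
time_s: 11.65
position: [0.4988, -0.3304, 0.0004]
force: [0.5, -0.1, -0.0]
opening: 0.04
grasp_force: 0.0
```

Run:
```python
from h import *
ms=vision.camera_model("scene");s=bot.read_state();R=s["tcp_rot"];p=np.array([.4988,-.3304,.0118])
for x in(.0375,-.0375):
  for h in (.06,.074,.095,.11):
    P=p+R@[x,-.095,0];P[2]=h;print(x,h,((proj(ms,P)-[281-65,140-50])*6).round())
im=cv2.imread("pics/w5.png")[140:340,210:430];a=cv2.resize(im,None,fx=2,fy=2,interpolation=cv2.INTER_CUBIC)
sc=vision.capture("scene")[:,:,::-1];u,v=proj(ms,s["position"]).astype(int);b=cv2.resize(sc[v-80:v+20,u-30:u+60],(360,400),interpolation=cv2.INTER_CUBIC)
cv2.imwrite("pics/c6.png",np.hstack([a,b]))
print(u,v)
```

```text
0.0375 0.06 [374. 392.]
0.0375 0.074 [372. 373.]
0.0375 0.095 [369. 344.]
0.0375 0.11 [367. 323.]
-0.0375 0.06 [517. 351.]
-0.0375 0.074 [516. 332.]
-0.0375 0.095 [514. 303.]
-0.0375 0.11 [513. 282.]
281 143
```

View pics/c6.png

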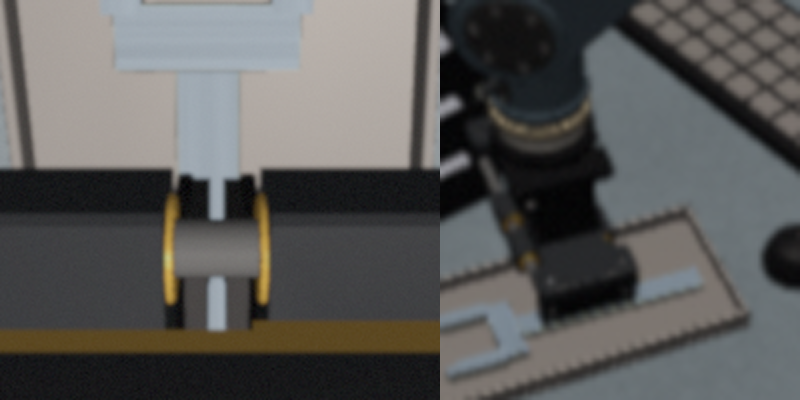

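The wrist crop shows the fingertip edge at image row about 229. At the finger's front face that is roughly 26 mm behind the reported TCP, so the real tips are well above the reported ones. The body in the scene crop looks high too. I'll keep feeling downward with the hand open.

```bash
python3 -m handwheel '[{"delta_rot":[0,0,0],"xyz":[0,0,0],"hand":0},{"delta_rot":[0,0,0],"xyz":[0,0,0],"hand":0},{"delta_rot":[0,0,0],"xyz":[0,0,1],"hand":0},{"delta_rot":[0,0,0],"xyz":[0,0,2],"hand":0},{"delta_rot":[0,0,0],"xyz":[0,0,3],"hand":0}]' | egrep 'pos|force:'
python3 -m handwheel '[{"delta_rot":[0,0,0],"xyz":[0,0,0.7],"hand":0},{"delta_rot":[0,0,0],"xyz":[0,0,1.4],"hand":0},{"delta_rot":[0,0,0],"xyz":[0,0,2.1],"hand":0},{"delta_rot":[0,0,0],"xyz":[0,0,2.8],"hand":0},{"delta_rot":[0,0,0],"xyz":[0,0,3],"hand":0}]' | egrep 'pos|force:'
```

```text
position: [0.4988, -0.3303, -0.0028]
force: [0.2, 0.1, 0.0]
grasp_force: 0.0
position: [0.4988, -0.3304, -0.0057]
force: [-0.0, -0.3, -0.1]
grasp_force: 0.0
```

```bash
python3 -m handwheel '[{"delta_rot":[0,0,0],"xyz":[0,0,0.5],"hand":0},{"delta_rot":[0,0,0],"xyz":[0,0,1.0],"hand":0},{"delta_rot":[0,0,0],"xyz":[0,0,1.5],"hand":0},{"delta_rot":[0,0,0],"xyz":[0,0,2],"hand":0},{"delta_rot":[0,0,0],"xyz":[0,0,2.5],"hand":0}]' | egrep 'pos|force:'
```

```text
position: [0.4988, -0.3304, -0.0082]
force: [-0.3, 0.2, -1.1]
grasp_force: 0.0
```

```bash
python3 -m handwheel '[{"delta_rot":[0,0,0],"xyz":[0,0,0.5],"hand":0},{"delta_rot":[0,0,0],"xyz":[0,0,1.0],"hand":0},{"delta_rot":[0,0,0],"xyz":[0,0,1.5],"hand":0},{"delta_rot":[0,0,0],"xyz":[0,0,2],"hand":0},{"delta_rot":[0,0,0],"xyz":[0,0,2],"hand":0}]' | egrep 'time|pos|force:'
```

```text
time_s: 14.2
position: [0.4988, -0.3304, -0.0102]
force: [-0.8, 0.1, 0.2]
grasp_force: 0.0
```

```bash
python3 -m handwheel '[{"delta_rot":[0,0,0],"xyz":[0,0,0.5],"hand":0},{"delta_rot":[0,0,0],"xyz":[0,0,1.0],"hand":0},{"delta_rot":[0,0,0],"xyz":[0,0,1.5],"hand":0},{"delta_rot":[0,0,0],"xyz":[0,0,2],"hand":0},{"delta_rot":[0,0,0],"xyz":[0,0,2],"hand":0}]' | egrep 'time|pos|force:'
```

```text
time_s: 14.82
position: [0.4988, -0.3304, -0.0122]
force: [0.7, 0.2, -0.4]
grasp_force: 0.0
```

```bash
python3 -m handwheel '[{"delta_rot":[0,0,0],"xyz":[0,0,0.5],"hand":0},{"delta_rot":[0,0,0],"xyz":[0,0,1.0],"hand":0},{"delta_rot":[0,0,0],"xyz":[0,0,1.5],"hand":0},{"delta_rot":[0,0,0],"xyz":[0,0,2],"hand":0},{"delta_rot":[0,0,0],"xyz":[0,0,2],"hand":0}]' | egrep 'time|pos|force:'
```

```text
time_s: 15.45
position: [0.4988, -0.3304, -0.0142]
force: [-0.4, 0.9, 0.5]
grasp_force: 0.0
```

```bash
python3 -m handwheel '[{"delta_rot":[0,0,0],"xyz":[0,0,1],"hand":0.2},{"delta_rot":[0,0,0],"xyz":[0,0,2],"hand":0.3},{"delta_rot":[0,0,0],"xyz":[0,0,3],"hand":0.3},{"delta_rot":[0,0,0],"xyz":[0,0,3],"hand":0.4},{"delta_rot":[0,0,0],"xyz":[0,0,3],"hand":0.4}]' | egrep 'time|pos|force:'
```

```text
time_s: 16.08
position: [0.4988, -0.3304, -0.0172]
force: [-0.3, 0.8, -0.2]
grasp_force: 0.0
```

```bash
python3 -m handwheel '[{"delta_rot":[0,0,0],"xyz":[0,0,1],"hand":0.4},{"delta_rot":[0,0,0],"xyz":[0,0,2],"hand":0.4},{"delta_rot":[0,0,0],"xyz":[0,0,2],"hand":0.7},{"delta_rot":[0,0,0],"xyz":[0,0,2],"hand":0.7},{"delta_rot":[0,0,0],"xyz":[0,0,2],"hand":0.7}]' | egrep 'time|pos|force|open'
```

```text
time_s: 16.7
position: [0.4986, -0.33, -0.0193]
force: [-0.5, 1.3, -1.1]
opening: 0.221
grasp_force: 30.0
```

Gripped: 30 N at 19 mm. The reported z is therefore about 30 mm too low. The bite may be shallow, so I'll reopen slightly and go down to feel the floor.

```bash
python3 -m handwheel '[{"delta_rot":[0,0,0],"xyz":[0,0,0],"hand":0.3},{"delta_rot":[0,0,0],"xyz":[0,0,0],"hand":0.3},{"delta_rot":[0,0,0],"xyz":[0,0,1],"hand":0.3},{"delta_rot":[0,0,0],"xyz":[0,0,2],"hand":0.3},{"delta_rot":[0,0,0],"xyz":[0,0,2.5],"hand":0.3}]' | egrep 'time|pos|force:|open'
python3 -m handwheel '[{"delta_rot":[0,0,0],"xyz":[0,0,0.5],"hand":0.3},{"delta_rot":[0,0,0],"xyz":[0,0,1],"hand":0.3},{"delta_rot":[0,0,0],"xyz":[0,0,1.5],"hand":0.3},{"delta_rot":[0,0,0],"xyz":[0,0,1.5],"hand":0.3},{"delta_rot":[0,0,0],"xyz":[0,0,1.5],"hand":0.3}]' | egrep 'time|pos|force:|open'
python3 - <<'E'
from h import *
print(bot.read_state()["force"])
E
```

```text
time_s: 17.32
position: [0.4988, -0.3304, -0.0217]
force: [0.1, -0.4, 0.2]
opening: 0.349
grasp_force: 0.0
time_s: 17.95
position: [0.4988, -0.3304, -0.0231]
force: [1.3, -0.4, 0.0]
opening: 0.349
grasp_force: 0.0
[ 1.27477891 -0.43157124  0.02909179]
```

```bash
python3 -m handwheel '[{"delta_rot":[0,0,0],"xyz":[0,0,0.4],"hand":0.3},{"delta_rot":[0,0,0],"xyz":[0,0,0.8],"hand":0.3},{"delta_rot":[0,0,0],"xyz":[0,0,1.2],"hand":0.3},{"delta_rot":[0,0,0],"xyz":[0,0,1.6],"hand":0.3},{"delta_rot":[0,0,0],"xyz":[0,0,2],"hand":0.3}]' | egrep 'time|pos|force:|open'
```

```text
time_s: 18.58
position: [0.4989, -0.3304, -0.0233]
force: [-3.1, 1.9, 14.4]
opening: 0.346
grasp_force: 7.3
```

The floor contact is at reported z = -0.0233, with about 7 N/mm of give. So real tip height = reported z + 27 mm. Now back off about 0.7 mm, grip and lift.

```bash
python3 -m handwheel '[{"delta_rot":[0,0,0],"xyz":[0,0,-2.7],"hand":0.3},{"delta_rot":[0,0,0],"xyz":[0,0,-2.7],"hand":0.6},{"delta_rot":[0,0,0],"xyz":[0,0,-2.7],"hand":1},{"delta_rot":[0,0,0],"xyz":[0,0,-2.7],"hand":1},{"delta_rot":[0,0,0],"xyz":[0,0,-2.7],"hand":1}]' | egrep 'time|pos|force|open'
python3 -m handwheel '[{"delta_rot":[0,0,0],"xyz":[0,0,-5],"hand":1},{"delta_rot":[0,0,0],"xyz":[0,0,-20],"hand":1},{"delta_rot":[0,0,0],"xyz":[0,0,-40],"hand":1},{"delta_rot":[0,0,0],"xyz":[0,0,-60],"hand":1},{"delta_rot":[0,0,0],"xyz":[0,0,-70],"hand":1}]' | egrep 'time|pos|force|open'
python3 - <<'E'
from h import *
s=bot.read_state();im=vision.capture("wrist")[:,:,::-1];cv2.imwrite("pics/w7.png",im);m=vision.camera_model("wrist")
a=im.astype(int);
for y in (165,180,195,210,218):
    d=(a[y,:,0]-a[y,:,2]);x=np.nonzero((d>4)&(a[y].mean(1)>120))[0];x=x[(x>220)&(x<420)];print(y,x.min() if len(x) else 0,x.max() if len(x) else 0,len(x))
w=[]
for y in range(60,225,3):
    d=(a[y,:,0]-a[y,:,2]);r=np.nonzero((d[240:400]>4)&(a[y,240:400].mean(1)>110))[0]
    w.append((y,len(r),(r.min()+240,r.max()+240) if len(r) else 0))
print(w)
for k in(.0,.094-.012,.039+0): print(k)
p=s["position"]+[0,0,.035];R=s["tcp_rot"]
for xx in(.039,.106,.059): print(xx,proj(m,p+R@[xx,0,0]).round(1),proj(m,s["position"]+R@[xx,0,0]).round(1))
E
```

```text
time_s: 19.2
position: [0.4987, -0.3302, -0.0227]
force: [-0.3, 0.1, -0.1]
opening: 0.226
grasp_force: 30.0
time_s: 19.82
position: [0.4994, -0.331, 0.0494]
force: [-0.0, 0.1, -3.1]
opening: 0.226
grasp_force: 30.0
165 221 419 129
180 221 419 130
195 221 419 60
210 221 419 61
218 221 419 63
[(60, 39, (np.int64(251), np.int64(380))), (63, 40, (np.int64(253), np.int64(380))), (66, 51, (np.int64(250), np.int64(382))), (69, 53, (np.int64(249), np.int64(382))), (72, 52, (np.int64(250), np.int64(382))), (75, 52, (np.int64(250), np.int64(382))), (78, 52, (np.int64(250), np.int64(382))), (81, 53, (np.int64(250), np.int64(382))), (84, 53, (np.int64(250), np.int64(382))), (87, 53, (np.int64(251), np.int64(382))), (90, 52, (np.int64(251), np.int64(381))), (93, 52, (np.int64(251), np.int64(381))), (96, 52, (np.int64(251), np.int64(381))), (99, 52, (np.int64(251), np.int64(381))), (102, 51, (np.int64(252), np.int64(381))), (105, 52, (np.int64(252), np.int64(381))), (108, 52, (np.int64(252), np.int64(381))), (111, 52, (np.int64(252), np.int64(381))), (114, 51, (np.int64(252), np.int64(380))), (117
[... 974 characters left out ...]
(264), np.int64(366))), (186, 36, (np.int64(300), np.int64(335))), (189, 36, (np.int64(300), np.int64(335))), (192, 36, (np.int64(300), np.int64(335))), (195, 36, (np.int64(300), np.int64(335))), (198, 36, (np.int64(300), np.int64(335))), (201, 36, (np.int64(300), np.int64(335))), (204, 36, (np.int64(300), np.int64(335))), (207, 36, (np.int64(300), np.int64(335))), (210, 35, (np.int64(301), np.int64(335))), (213, 35, (np.int64(301), np.int64(335))), (216, 35, (np.int64(301), np.int64(335))), (219, 35, (np.int64(301), np.int64(335))), (222, 35, (np.int64(301), np.int64(335)))]
0.0
0.082
0.039
0.039 [316.9 179.4] [317.  169.7]
0.106 [316.9  36.9] [316.9  53.8]
0.059 [316.9 140.1] [316.9 137.2]
```

The spanner is held: handle width 36 px, throat at row 146, junction at row 184.5. Next, where it sits in the hand, using the 38.4 mm prong gap to fix its depth.

Run:
```python
from h import *
s=bot.read_state();m=vision.camera_model("wrist");R,p=s["tcp_rot"],s["position"]
T=m["camera_from_world"];c=R.T@(-T[:3,:3].T@T[:3,3]-p)
def tool(uv,z):
    d=np.linalg.inv(m["camera_matrix"])@[uv[0],uv[1],1];d=R.T@T[:3,:3].T@(d*[1,-1,-1]);return (c+d*(z-c[2])/d[2])[:2]*1e3
for z in(-.022,-.026,-.030,-.034):
    print(z,"junction",tool((317.5,184.5),z).round(1),"throat",tool((316.5,145.5),z).round(1),"handle w",(tool((336,210),z)-tool((300,210),z))[1].round(1))
```

```text
-0.022 junction [33.6  0.2] throat [55.1 -0.4] handle w 20.6
-0.026 junction [34.4  0.2] throat [55.4 -0.4] handle w 20.1
-0.03 junction [35.2  0.2] throat [55.7 -0.3] handle w 19.6
-0.034 junction [36.   0.2] throat [56.  -0.3] handle w 19.1
```

The jaw centre is about 79 mm ahead of the TCP and laterally centred. Now carry it to the pre-insertion point, 50 mm short of the nut, at yaw 13.4°.

```bash
python3 -m handwheel '[{"delta_rot":[0,0,-0.05],"xyz":[-12,-40,0],"hand":1},{"delta_rot":[0,0,-0.17],"xyz":[-28,-90,0],"hand":1},{"delta_rot":[0,0,-0.3],"xyz":[-45,-142,0],"hand":1},{"delta_rot":[0,0,-0.42],"xyz":[-61,-195,0],"hand":1},{"delta_rot":[0,0,-0.496],"xyz":[-76,-244,0],"hand":1}]' | egrep 'time|pos|force|open'
python3 -m handwheel '[{"delta_rot":[0,0,0],"xyz":[0,0,0],"hand":1},{"delta_rot":[0,0,0],"xyz":[0,0,0],"hand":1},{"delta_rot":[0,0,0],"xyz":[0,0,0],"hand":1},{"delta_rot":[0,0,0],"xyz":[0,0,0],"hand":1},{"delta_rot":[0,0,0],"xyz":[0,0,0],"hand":1}]'
python3 - <<'E'
from h import *
s=bot.read_state();im=vision.capture("wrist")[:,:,::-1];cv2.imwrite("pics/w8.png",im);m=vision.camera_model("wrist")
import pickle;pickle.dump((s,m),open("w8.pkl","wb"))
R,p=s["tcp_rot"],s["position"]
print("nut in tool mm",(R.T@(np.array([.6142,-.0452,0])-p)*1e3).round(1),"peg",(R.T@(np.array([.451,-.0586,0])-p)*1e3).round(1))
print(proj(m,np.array([.6142,-.0452,.058])),proj(m,np.array([.6142,-.0452,.03])))
t=vision.capture("top")[:,:,::-1];cv2.imwrite("pics/t8.png",t)
o=np.zeros((600,800,3),np.uint8);o[:400,:640]=im;cv2.imwrite("pics/c8.png",im)
E
```

```text
time_s: 20.5
position: [0.4879, -0.0733, 0.0475]
force: [0.3, -0.4, -2.0]
opening: 0.227
grasp_force: 30.0
time_s: 21.12
position: [0.4885, -0.0759, 0.0475]
tcp_rot: [[0.973, 0.231, 0.0], [0.231, -0.973, -0.0], [0.0, 0.0, -1.0]]
force: [0.2, -0.7, -3.0]
opening: 0.223
grasp_force: 30.0
nut in tool mm [129.4  -0.8  47.5] peg [-32.5 -25.5  47.5]
[316.27508405  -1.40511125] [316.4871144  16.7568338]
```

View pics/w8.png

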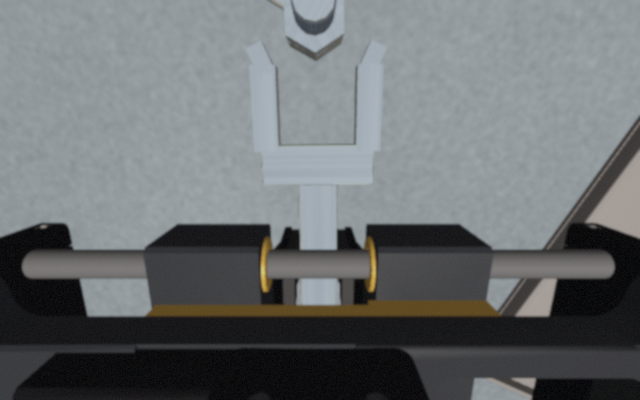

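The prongs straddle column 317 and the nut is centred at column 315, with its near corner at (315,57) pointing into the jaw and its flats aligned. I'll shift about 1 mm to the left and descend.

```bash
python3 -m handwheel '[{"delta_rot":[0,0,0],"xyz":[0,-1,15],"hand":1},{"delta_rot":[0,0,0],"xyz":[0,-1,35],"hand":1},{"delta_rot":[0,0,0],"xyz":[0,-1,55],"hand":1},{"delta_rot":[0,0,0],"xyz":[0,-1,67],"hand":1},{"delta_rot":[0,0,0],"xyz":[0,-1,71],"hand":1}]' | egrep 'time|pos|force'
python3 -m handwheel '[{"delta_rot":[0,0,0],"xyz":[0,0,0.5],"hand":1},{"delta_rot":[0,0,0],"xyz":[0,0,1],"hand":1},{"delta_rot":[0,0,0],"xyz":[0,0,1.5],"hand":1},{"delta_rot":[0,0,0],"xyz":[0,0,2],"hand":1},{"delta_rot":[0,0,0],"xyz":[0,0,2],"hand":1}]' | egrep 'time|pos|force'
```

```text
time_s: 21.85
position: [0.4876, -0.0738, -0.0246]
force: [0.5, 0.3, -2.4]
grasp_force: 30.0
time_s: 22.48
position: [0.4883, -0.0741, -0.0253]
force: [-0.6, -0.0, -1.7]
grasp_force: 30.0
```

```bash
python3 -m handwheel '[{"delta_rot":[0,0,0],"xyz":[5,0,0],"hand":1},{"delta_rot":[0,0,0],"xyz":[10,0,0],"hand":1},{"delta_rot":[0,0,0],"xyz":[15,0,0],"hand":1},{"delta_rot":[0,0,0],"xyz":[20,0,0],"hand":1},{"delta_rot":[0,0,0],"xyz":[25,0,0],"hand":1}]'
python3 - <<'E'
from h import *
s=bot.read_state();print((s["tcp_rot"].T@s["force"]).round(1),s["moment"].round(2))
im=vision.capture("wrist")[:,:,::-1];cv2.imwrite("pics/w9.png",im);a=im.astype(int).mean(2)
for y in (60,80,100,120): 
    print(y,[int(v) for v in a[y,250:390:4]])
E
```

```text
time_s: 23.1
position: [0.5128, -0.0681, -0.0255]
tcp_rot: [[0.973, 0.233, -0.0], [0.233, -0.973, 0.0], [-0.0, -0.0, -1.0]]
force: [-0.2, 0.4, -2.7]
opening: 0.223
grasp_force: 30.0
[-0.1 -0.5  2.7] [-0.04  0.03  0.04]
60 [156, 171, 171, 171, 172, 142, 150, 118, 97, 159, 177, 176, 175, 173, 173, 173, 171, 173, 172, 173, 176, 176, 175, 173, 161, 104, 91, 144, 152, 170, 170, 171, 170, 156, 151]
80 [165, 170, 173, 175, 176, 177, 163, 132, 153, 152, 151, 148, 151, 152, 110, 77, 75, 111, 102, 96, 127, 151, 158, 155, 151, 152, 138, 158, 170, 172, 176, 176, 178, 164, 150]
100 [155, 169, 172, 176, 176, 179, 172, 117, 154, 153, 155, 156, 156, 154, 149, 147, 147, 149, 152, 154, 153, 152, 155, 156, 153, 155, 129, 165, 172, 174, 177, 178, 176, 161, 154]
120 [155, 170, 173, 175, 177, 179, 174, 115, 154, 154, 152, 152, 157, 161, 158, 154, 155, 155, 156, 156, 156, 157, 155, 156, 156, 155, 125, 168, 173, 175, 177, 178, 175, 155, 154]
```

The nut is centred between the prongs (nut columns 286–346, prong inner edges 278–356). Continue forward.

```bash
python3 -m handwheel '[{"delta_rot":[0,0,0],"xyz":[5,0,0],"hand":1},{"delta_rot":[0,0,0],"xyz":[10,0,0],"hand":1},{"delta_rot":[0,0,0],"xyz":[15,0,0],"hand":1},{"delta_rot":[0,0,0],"xyz":[19,0,0],"hand":1},{"delta_rot":[0,0,0],"xyz":[22,0,0],"hand":1}]' 
python3 -m handwheel '[{"delta_rot":[0,0,0],"xyz":[0.6,0,0],"hand":1},{"delta_rot":[0,0,0],"xyz":[1.2,0,0],"hand":1},{"delta_rot":[0,0,0],"xyz":[1.8,0,0],"hand":1},{"delta_rot":[0,0,0],"xyz":[2.4,0,0],"hand":1},{"delta_rot":[0,0,0],"xyz":[3,0,0],"hand":1}]'
python3 - <<'E'
from h import *
s=bot.read_state();print((s["tcp_rot"].T@s["force"]).round(1),s["moment"].round(2))
im=vision.capture("wrist")[:,:,::-1];cv2.imwrite("pics/w10.png",im);a=im.astype(int).mean(2)
for y in (60,80,100,110): 
    print(y,[int(v) for v in a[y,250:390:4]])
print([int(v) for v in a[60:200:4,316]])
E
```

```text
time_s: 23.78
position: [0.5341, -0.063, -0.0255]
tcp_rot: [[0.973, 0.233, 0.0], [0.233, -0.973, 0.0], [0.0, -0.0, -1.0]]
force: [0.1, 0.0, -2.5]
opening: 0.225
grasp_force: 30.0
time_s: 24.4
position: [0.5368, -0.0624, -0.0255]
tcp_rot: [[0.973, 0.233, -0.0], [0.233, -0.973, 0.0], [-0.0, -0.0, -1.0]]
force: [-0.2, -0.6, -2.2]
opening: 0.223
grasp_force: 30.0
[-0.4  0.6  2.2] [-0.05  0.07 -0.04]
60 [169, 172, 173, 173, 175, 177, 176, 173, 170, 137, 166, 174, 173, 175, 171, 172, 174, 175, 174, 174, 173, 173, 176, 174, 140, 172, 170, 167, 152, 169, 170, 170, 170, 151, 150]
80 [166, 169, 172, 173, 175, 171, 173, 174, 126, 174, 175, 173, 172, 172, 174, 174, 173, 174, 173, 175, 175, 174, 175, 176, 173, 151, 174, 178, 170, 173, 175, 175, 177, 164, 149]
100 [154, 170, 172, 173, 176, 178, 171, 170, 170, 123, 168, 174, 176, 173, 172, 172, 175, 176, 175, 175, 177, 172, 175, 172, 113, 169, 171, 170, 172, 172, 175, 177, 175, 158, 151]
110 [154, 170, 172, 173, 175, 178, 173, 173, 172, 168, 168, 124, 126, 171, 173, 176, 174, 173, 175, 175, 171, 156, 110, 167, 172, 172, 172, 172, 172, 173, 175, 177, 174, 157, 154]
[174, 174, 175, 174, 173, 173, 172, 173, 173, 176, 177, 175, 173, 173, 128, 145, 169, 169, 172, 173, 156, 130, 176, 174, 172, 173, 172, 172, 169, 171, 177, 163, 170, 171, 169]
```

```bash
python3 -m handwheel '[{"delta_rot":[0,0,0],"xyz":[0.5,0,0],"hand":1},{"delta_rot":[0,0,0],"xyz":[1,0,0],"hand":1},{"delta_rot":[0,0,0],"xyz":[1.5,0,0],"hand":1},{"delta_rot":[0,0,0],"xyz":[2,0,0],"hand":1},{"delta_rot":[0,0,0],"xyz":[2.5,0,0],"hand":1}]' |egrep 'pos|force'
python3 -m handwheel '[{"delta_rot":[0,0,0],"xyz":[0.4,0,0],"hand":1},{"delta_rot":[0,0,0],"xyz":[0.8,0,0],"hand":1},{"delta_rot":[0,0,0],"xyz":[1.2,0,0],"hand":1},{"delta_rot":[0,0,0],"xyz":[1.6,0,0],"hand":1},{"delta_rot":[0,0,0],"xyz":[2,0,0],"hand":1}]' |egrep 'pos|force'
```

```text
position: [0.5393, -0.0618, -0.0254]
force: [0.2, 0.2, -3.4]
grasp_force: 30.0
position: [0.5401, -0.0613, -0.0256]
force: [-4.1, -2.2, -2.4]
grasp_force: 30.0
```

The throat touches the nut corner. Back off 3.2 mm to be home, then swing clockwise about the nut by 3° toward the peg.

```bash
python3 -m handwheel '[{"delta_rot":[0,0,0],"xyz":[-1.5,0,0],"hand":1},{"delta_rot":[0,0,0],"xyz":[-3.2,0,0],"hand":1},{"delta_rot":[0,0,0.02],"xyz":[-3.2,-1.56,0],"hand":1},{"delta_rot":[0,0,0.04],"xyz":[-3.2,-3.1,0],"hand":1},{"delta_rot":[0,0,0.052],"xyz":[-3.1,-4.1,0],"hand":1}]' |egrep 'pos|force'
python3 -m handwheel '[{"delta_rot":[0,0,0.01],"xyz":[0,-0.8,0],"hand":1},{"delta_rot":[0,0,0.017],"xyz":[0,-1.4,0],"hand":1},{"delta_rot":[0,0,0.017],"xyz":[0,-1.4,0],"hand":1},{"delta_rot":[0,0,0.017],"xyz":[0,-1.4,0],"hand":1},{"delta_rot":[0,0,0.017],"xyz":[0,-1.4,0],"hand":1}]'
python3 - <<'E'
from h import *
s=bot.read_state();R=s["tcp_rot"];print((R.T@s["force"]).round(1),s["moment"].round(2),"peg in tool",(R.T@(np.array([.451,-.0586,0])-s["position"])*1e3).round(1),"yaw",np.degrees(np.arctan2(R[1,0],R[0,0])))
E
```

```text
position: [0.5373, -0.0579, -0.0254]
force: [0.2, -0.9, -3.2]
grasp_force: 30.0
time_s: 26.95
position: [0.5373, -0.0575, -0.0254]
tcp_rot: [[0.986, 0.166, 0.001], [0.166, -0.986, -0.001], [0.0, 0.001, -1.0]]
force: [0.0, -6.2, -3.7]
opening: 0.224
grasp_force: 30.1
[-1.   6.1  3.7] [-0.94  0.1   0.29] peg in tool [-85.3 -13.1 -25.5] yaw 9.535575733581286
```

The handle is on the peg: 6 N side force at yaw 9.5°, as expected. Release, rise, and go behind the lever knob with the fingers shut and tool x radial.

```bash
python3 -m handwheel '[{"delta_rot":[0,0,0],"xyz":[0,0.8,0.5],"hand":1},{"delta_rot":[0,0,0],"xyz":[0,0.8,0.5],"hand":0.3},{"delta_rot":[0,0,0],"xyz":[0,0.8,0.5],"hand":0.3},{"delta_rot":[0,0,0],"xyz":[0,0.8,0],"hand":0.3},{"delta_rot":[0,0,0],"xyz":[0,0.8,0],"hand":0.3}]' |egrep 'pos|force|open'
python3 -m handwheel '[{"delta_rot":[0,0,0],"xyz":[0,0,-15],"hand":0.3},{"delta_rot":[0,0,0],"xyz":[0,0,-45],"hand":0.3},{"delta_rot":[0,0,0],"xyz":[0,0,-80],"hand":0.6},{"delta_rot":[0,0,0],"xyz":[0,0,-110],"hand":1},{"delta_rot":[0,0,0],"xyz":[0,0,-110],"hand":1}]' |egrep 'pos|force'
python3 -m handwheel '[{"delta_rot":[0,0,-0.18],"xyz":[13,-17,0],"hand":1},{"delta_rot":[0,0,-0.36],"xyz":[26,-34,0],"hand":1},{"delta_rot":[0,0,-0.54],"xyz":[39,-51,0],"hand":1},{"delta_rot":[0,0,-0.72],"xyz":[52,-68,0],"hand":1},{"delta_rot":[0,0,-0.9],"xyz":[65,-84,0],"hand":1}]' |egrep 'pos|force'
python3 -m handwheel '[{"delta_rot":[0,0,-0.17],"xyz":[0,0,0],"hand":1},{"delta_rot":[0,0,-0.33],"xyz":[0,0,0],"hand":1},{"delta_rot":[0,0,-0.33],"xyz":[0,0,0],"hand":1},{"delta_rot":[0,0,-0.33],"xyz":[0,0,0],"hand":1},{"delta_rot":[0,0,-0.33],"xyz":[0,0,0],"hand":1}]'
python3 - <<'E'
from h import *
s=bot.read_state();R=s["tcp_rot"];p=s["position"]
t=vision.capture("top");mt=vision.camera_model("top");cv2.imwrite("pics/t11.png",t[:,:,::-1]);w=vision.capture("wrist");cv2.imwrite("pics/w11.png",w[:,:,::-1]);sc=vision.capture("scene");cv2.imwrite("pics/s11.png",sc[:,:,::-1])
ms=vision.camera_model("scene")
K=np.array([.6334,.0273,.060]);print("knob expected top",proj(mt,K),"scene",proj(ms,K),"wrist",proj(vision.camera_model("wrist"),K))
for n,im,mm in(("top",t,mt),("scene",sc,ms)):
    u,v=proj(mm,K).astype(int);c=im[v-16:v+17,u-20:u+21].mean(2);print(n,u,v);print("\n".join("".join("#" if x<60 else "+" if x<95 else "." if x<135 else "o" for x in r) for r in c))
E
```

```text
position: [0.5371, -0.0573, -0.0253]
force: [-0.7, 0.9, -1.4]
opening: 0.346
grasp_force: 0.0
position: [0.5392, -0.0581, 0.0877]
force: [-0.4, -0.5, 1.2]
grasp_force: 0.0
position: [0.5866, 0.0369, 0.0837]
force: [0.5, -0.1, 0.6]
grasp_force: 0.0
time_s: 29.45
position: [0.5872, 0.036, 0.0844]
tcp_rot: [[0.176, 0.984, -0.0], [0.984, -0.176, 0.0], [0.0, -0.0, -1.0]]
force: [-0.6, -0.4, -1.0]
opening: 0.003
grasp_force: 0.0
knob expected top [293.35671739 172.59523425] scene [311.55867378 231.54645818] wrist [381.8277213  217.28523531]
top 293 172
....................+.............+++++++
..................................+++++++
..................................+++++++
...................................++++++
..................................+++++++
..................................+++++++
..................................+++++++
..................................+++++++
..................................+++++++
..................................+++++++
..................................+++++++
..................................+++++++
..................................+++++++
.
[... 1538 characters left out ...]
.....#####+.................
.............++...#####+.................
.............++...#####+.................
.................+#####+.................
.................+#####+.................
.................+#####+.................
..................#####+.................
..................+####+.................
..................+####+.................
..................++###+.................
...................++++..................
.........................................
.........................................
.........................................
.........................................
.........................................
.........................................
```

The knob shows in the scene picture at columns 309–313, rows 229–242, where expected. Descend and start pushing.

```bash
python3 -m handwheel '[{"delta_rot":[0,0,0],"xyz":[0,0,20],"hand":1},{"delta_rot":[0,0,0],"xyz":[0,0,45],"hand":1},{"delta_rot":[0,0,0],"xyz":[0,0,65],"hand":1},{"delta_rot":[0,0,0],"xyz":[0,0,72],"hand":1},{"delta_rot":[0,0,0],"xyz":[0,0,72],"hand":1}]' |egrep 'pos|force:'
python3 -m handwheel '[{"delta_rot":[0,0,0],"xyz":[0,4,0],"hand":1},{"delta_rot":[0,0,0],"xyz":[0,8,0],"hand":1},{"delta_rot":[0,0,0],"xyz":[0,12,0],"hand":1},{"delta_rot":[0,0,0],"xyz":[0,15,0],"hand":1},{"delta_rot":[0,0,0],"xyz":[0,17,0],"hand":1}]' |egrep 'pos|force:'
python3 -m handwheel '[{"delta_rot":[0,0,0.1],"xyz":[1.9,7.6,0],"hand":1},{"delta_rot":[0,0,0.2],"xyz":[3.1,15.4,0],"hand":1},{"delta_rot":[0,0,0.3],"xyz":[3.5,23.2,0],"hand":1},{"delta_rot":[0,0,0.4],"xyz":[3,31,0],"hand":1},{"delta_rot":[0,0,0.5],"xyz":[1.9,38.8,0],"hand":1}]'
python3 - <<'E'
from h import *
s=bot.read_state();R=s["tcp_rot"];p=s["position"];print("force tool",(R.T@s["force"]).round(1),"bolt in tool",(R.T@(np.array([.6142,-.0452,0])-p)*1e3).round(1))
sc=vision.capture("scene");ms=vision.camera_model("scene")
a=sc[195:250,280:345].mean(2);print("\n".join("".join("#" if x<60 else "+" if x<95 else "." if x<135 else "o" for x in r) for r in a))
E
```

```text
position: [0.5872, 0.036, 0.0124]
force: [1.0, -0.2, 0.1]
grasp_force: 0.0
position: [0.6043, 0.033, 0.0126]
force: [-0.5, -0.4, 0.3]
grasp_force: 0.0
time_s: 31.48
position: [0.6408, 0.0293, 0.0122]
tcp_rot: [[0.628, 0.779, -0.004], [0.779, -0.628, 0.002], [-0.001, -0.004, -1.0]]
force: [-2.6, 2.4, 1.6]
opening: 0.007
grasp_force: 1.9
force tool [ 0.2 -3.5 -1.6] bolt in tool [-74.7  26.1  12.1]
.............++#########################+++#####+.oooooo.........
.............++########################++.+#####+.ooooo..........
............++++#######################+..######+.oooo...........
............+++++#####################++.+######+.oo.............
............+++.++###################++.+#######+.o..............
............+#+..+##################++++########+................
++..........+##+++++###############+..++#########................
+++.........+###++++++###########++..++##########+...............
##++........+####+++.++++++++++.++.+++###########+...............
###+........+#####++++...+++++...+++#############.......+++++++++
####+++++++++#######++++++++++++++#######
[... 2228 characters left out ...]
########................................
....................+######++++++................................
....................+####++......................................
.....................+##+........................................
......................++.........................................
.................................................................
.................................................................
.................................................................
.................................................................
.................................................................
.................................................................
```

Pushing with 3.5 N, as expected. Continue.

```bash
python3 -m handwheel '[{"delta_rot":[0,0,0.1],"xyz":[1.9,7.6,0],"hand":1},{"delta_rot":[0,0,0.2],"xyz":[3.1,15.4,0],"hand":1},{"delta_rot":[0,0,0.3],"xyz":[3.5,23.2,0],"hand":1},{"delta_rot":[0,0,0.4],"xyz":[3,31,0],"hand":1},{"delta_rot":[0,0,0.5],"xyz":[1.9,38.8,0],"hand":1}]' | egrep 'time|pos|rot|force'
python3 -m handwheel '[{"delta_rot":[0,0,0.05],"xyz":[1,3.8,0],"hand":1},{"delta_rot":[0,0,0.1],"xyz":[1.9,7.6,0],"hand":1},{"delta_rot":[0,0,0.15],"xyz":[2.6,11.5,0],"hand":1},{"delta_rot":[0,0,0.2],"xyz":[3.1,15.4,0],"hand":1},{"delta_rot":[0,0,0.2],"xyz":[3.1,15.4,0],"hand":1}]' | egrep 'time|pos|rot|force'
python3 - <<'E'
from h import *
s=bot.read_state();R=s["tcp_rot"];p=s["position"];print("force tool",(R.T@s["force"]).round(1),"bolt in tool",(R.T@(np.array([.6142,-.0452,0])-p)*1e3).round(1))
E
```

```text
time_s: 32.15
position: [0.6731, 0.0068, 0.0123]
tcp_rot: [[0.923, 0.384, -0.002], [0.384, -0.923, 0.002], [-0.001, -0.003, -1.0]]
force: [-1.5, 3.4, 0.4]
grasp_force: 1.9
time_s: 32.78
position: [0.6823, -0.0067, 0.0123]
tcp_rot: [[0.981, 0.196, -0.001], [0.196, -0.981, 0.001], [-0.001, -0.001, -1.0]]
force: [-0.2, 2.6, 0.9]
grasp_force: 1.5
force tool [ 0.3 -2.6 -0.9] bolt in tool [-74.3  24.4  12.3]
```

```bash
python3 -m handwheel '[{"delta_rot":[0,0,0.03],"xyz":[0.6,2.3,0],"hand":1},{"delta_rot":[0,0,0.06],"xyz":[1.2,4.6,0],"hand":1},{"delta_rot":[0,0,0.09],"xyz":[1.7,6.9,0],"hand":1},{"delta_rot":[0,0,0.12],"xyz":[2.2,9.2,0],"hand":1},{"delta_rot":[0,0,0.12],"xyz":[2.2,9.2,0],"hand":1}]' | egrep 'time|pos|rot|force:'
python3 - <<'E'
from h import *
s=bot.read_state();R=s["tcp_rot"];p=s["position"];print("force tool",(R.T@s["force"]).round(1),"bolt in tool",(R.T@(np.array([.6142,-.0452,0])-p)*1e3).round(1))
E
```

```text
time_s: 33.4
position: [0.6867, -0.0165, 0.0124]
tcp_rot: [[0.997, 0.075, -0.0], [0.075, -0.997, -0.0], [-0.0, 0.0, -1.0]]
force: [-0.8, 3.3, 0.0]
grasp_force: 1.3
force tool [-0.5 -3.3 -0. ] bolt in tool [-74.4  23.1  12.4]
```

```bash
python3 -m handwheel '[{"delta_rot":[0,0,0.02],"xyz":[0.4,1.5,0],"hand":1},{"delta_rot":[0,0,0.04],"xyz":[0.9,3,0],"hand":1},{"delta_rot":[0,0,0.06],"xyz":[1.2,4.6,0],"hand":1},{"delta_rot":[0,0,0.06],"xyz":[1.2,4.6,0],"hand":1},{"delta_rot":[0,0,0.06],"xyz":[1.2,4.6,0],"hand":1}]' | egrep 'time|pos|rot|force:'
python3 - <<'E'
from h import *
s=bot.read_state();R=s["tcp_rot"];p=s["position"];print("force tool",(R.T@s["force"]).round(1),"bolt in tool",(R.T@(np.array([.6142,-.0452,0])-p)*1e3).round(1))
E
```

```text
time_s: 34.02
position: [0.6882, -0.0208, 0.0125]
tcp_rot: [[1.0, 0.016, -0.0], [0.016, -1.0, -0.0], [-0.0, 0.0, -1.0]]
force: [-1.0, 3.5, 0.4]
grasp_force: 1.2
force tool [-0.9 -3.5 -0.4] bolt in tool [-74.4  23.2  12.5]
```

```bash
python3 -m handwheel '[{"delta_rot":[0,0,0.02],"xyz":[0.4,1.5,0],"hand":1},{"delta_rot":[0,0,0.04],"xyz":[0.9,3,0],"hand":1},{"delta_rot":[0,0,0.06],"xyz":[1.2,4.6,0],"hand":1},{"delta_rot":[0,0,0.08],"xyz":[1.6,6.1,0],"hand":1},{"delta_rot":[0,0,0.08],"xyz":[1.6,6.1,0],"hand":1}]' | egrep 'time|pos|rot|force:'
python3 - <<'E'
from h import *
s=bot.read_state();R=s["tcp_rot"];p=s["position"];print("force tool",(R.T@s["force"]).round(1),"bolt in tool",(R.T@(np.array([.6142,-.0452,0])-p)*1e3).round(1))
E
```

```text
time_s: 34.65
position: [0.6902, -0.027, 0.0126]
tcp_rot: [[0.998, -0.065, 0.0], [-0.065, -0.998, -0.0], [0.0, 0.0, -1.0]]
force: [-1.8, 3.0, -1.1]
grasp_force: 1.3
force tool [-2.  -2.9  1.1] bolt in tool [-74.7  23.1  12.6]
```

```bash
python3 -m handwheel '[{"delta_rot":[0,0,0.02],"xyz":[0.4,1.5,0],"hand":1},{"delta_rot":[0,0,0.04],"xyz":[0.9,3,0],"hand":1},{"delta_rot":[0,0,0.06],"xyz":[1.2,4.6,0],"hand":1},{"delta_rot":[0,0,0.06],"xyz":[1.2,4.6,0],"hand":1},{"delta_rot":[0,0,0.06],"xyz":[1.2,4.6,0],"hand":1}]' | egrep 'time|pos|rot|force:'
python3 - <<'E'
from h import *
s=bot.read_state();R=s["tcp_rot"];p=s["position"];print("force tool",(R.T@s["force"]).round(1),"bolt in tool",(R.T@(np.array([.6142,-.0452,0])-p)*1e3).round(1))
E
```

```text
time_s: 35.28
position: [0.6912, -0.0316, 0.0126]
tcp_rot: [[0.992, -0.124, 0.0], [-0.124, -0.992, -0.0], [0.0, 0.0, -1.0]]
force: [-1.5, 2.7, -0.7]
grasp_force: 1.2
force tool [-1.9 -2.5  0.7] bolt in tool [-74.7  23.   12.6]
```

No stop yet at -7°. Before pushing on, I'll check that the spanner is still on the peg and compare the measured handle with the lever angle.

Run:
```python
from h import *
t=vision.capture("top");cv2.imwrite("pics/t12.png",t[:,:,::-1]);mt=vision.camera_model("top")
a=t.astype(int);d=a[:,:,2]-a[:,:,0]
b=a.mean(2)
print("cols 315-370 rows 165-270")
for y in range(165,272,3): print(y,"".join("#" if b[y,x]<70 else "s" if d[y,x]>=15 else "+" if b[y,x]<95 else "." for x in range(310,372)))
for n,P in(("bolt",[.6142,-.0452,.058]),("peg",[.451,-.0586,.03])): print(n,proj(mt,np.array(P)))
ps=[]
for y in range(215,270,1):
    x=[x for x in range(325,365) if d[y,x]>=15 and b[y,x]>90]
    if len(x)>=4: ps.append(ray(mt,(np.mean(x),y),.009)[:2])
ps=np.array(ps);print(len(ps))
if len(ps)>5:
    c=ps.mean(0);v=np.linalg.svd(ps-c)[2][0];v*=np.sign(v[0]);print(c,np.degrees(np.arctan2(v[1],v[0])),"offset of peg",np.cross(v,np.array([.451,-.0586])-c),"nut",np.cross(v,np.array([.6142,-.0452])-c),"end",ps.min(0))
```

```text
cols 315-370 rows 165-270
165 ++++++++++++++++++++#+++#++######+.sssssssss..................
168 ++s+++++++++++++++++++++##########.sssssssss..................
171 ++++++++s+++++s+++#++++#+#########+.sssssss...................
174 +#++++++##++++++++++++++++#########+sssssss...................
177 ++++++++++s+s++++++++++#+#+######+++ssssss....................
180 ++++++s++++++++++++++++#+#+#####+ssssssss.....................
183 +++++++++++++s++++++++++++######++sssssss.....................
186 +++++++++++++#+++++++++++##++####++ss+ss+.....................
189 ++++++++++++s++++++++++++++++#####++sss+#+....................
192 ++s++++++++++++++++++++++++#++++###++++##s....................
195 ++++s#+++++++s++++++++++++++++#+++####++++....................
198 ++s+s+++#+++++++++++++++++++++#+#+++.+##+.....................
201 +#+s++#+++++++++++++s+#+++s+++++#+##+###+.....................
204 ++++++++++++++s+++++++++s++++++++######+s.....................
207 #++++#++++++++##++#+++++++s++++++######+s.....................
210 +++++++++++++#+++++++++++++++++#+######+......................
21
[... 989 characters left out ...]
+s+++s+++....
258 sssssssssssssssssssssssssssssssssssssssssss+s+ssss++++s+++....
261 sssssssssssssssssssssssssssssssssssssssssssssssssss+++ss++....
264 sssssssssssssssssssssssssssssssssssssssssssssssssss+sss++.....
267 ssssssssssssssssssssssssssssssssssssssssssssssssss++sss++.....
270 sssssssssssssssssssssssssssssssssssssssssssssssss+s+sss++.....
bolt [326.30661413 180.65314555]
peg [333.60158326 254.20423074]
18
[ 0.43558663 -0.07742271] 23.724093916595244 offset of peg 0.01103076702275477 nut -0.04236233222347295 end [ 0.41620216 -0.08210314]<stdin>:14: DeprecationWarning: Arrays of 2-dimensional vectors are deprecated. Use arrays of 3-dimensional vectors instead. (deprecated in NumPy 2.0)
```

Run:
```python
from h import *
t=vision.capture("scene");cv2.imwrite("pics/s12.png",t[:,:,::-1]);m=vision.camera_model("scene")
a=t.astype(int);b=a.mean(2);d=a[:,:,2]-a[:,:,0]
for n,P in(("bolt",[.6142,-.0452,.058]),("pegtop",[.451,-.0586,.03]),("pegbot",[.451,-.0586,0]),("handle end",[.42,-.080,.009])): print(n,proj(m,np.array(P)).round(1))
for y in range(160,212): print(y,"".join("#" if b[y,x]<60 else "o" if b[y,x]>135 else "s" if d[y,x]>=18 else "." for x in range(300,370)))
```

```text
bolt [302.1 210.3]
pegtop [345.8 185.6]
pegbot [345.3 191.7]
handle end [349.3 180.4]
160 ###############.......................................................
161 ##############........................................................
162 #############.........................................................
163 ############..........................................................
164 ###########...........................................................
165 ##########............................................................
166 #########.............................................................
167 ########..............................................................
168 ######................................................................
169 #####.................................................................
170 ####..................................................................
171 ###...................................................................
172 ##....................................................................
173 #..................................
[... 2185 characters left out ...]
.........................
203 ...................oooooooo...........................................
204 .................sooooooo.............................................
205 ................sooooooo..............................................
206 ...............sooooooos..............................................
207 ...ssooo.....ssooooooos...............................................
208 soooooooo....oooooooo.................................................
209 oooooooooo..oooooooo..................................................
210 oooooosoooooooooooo...................................................
211 oooooosoooooooooo.....................................................
```

Run:
```python
from h import *
t=cv2.imread("pics/s12.png")[:,:,::-1];m=vision.camera_model("scene");b=t.astype(int).mean(2)
L=[];Rr=[]
for y in range(189,207):
    x=np.nonzero(b[y,305:350]>128)[0]+305; L.append(ray(m,(x.min()-.5,y),.009)[:2]);Rr.append(ray(m,(x.max()+.5,y),.009)[:2])
for n,q in(("far edge",np.array(L)),("near edge",np.array(Rr))):
    c=q.mean(0);v=np.linalg.svd(q-c)[2][0];v*=np.sign(v[0]);cr=lambda P:v[0]*(P[1]-c[1])-v[1]*(P[0]-c[0])
    print(n,"yaw",np.degrees(np.arctan2(v[1],v[0])),"peg off",cr((.451,-.0586)),"nut off",cr((.6142,-.0452)))
pk=np.array([(x,y) for y in range(186,193) for x in range(343,349) if b[y,x]<60]);print(pk.mean(0),ray(m,pk.mean(0),.012),proj(m,np.array([.451,-.0586,.012])))
```

```text
far edge yaw 6.485630709075758 peg off 0.023402572746880436 nut off 0.018282717783296584
near edge yaw 10.317568550426564 peg off 0.00799388267089268 nut off -0.008052548681000951
[345.14285714 189.42857143] [ 0.45224399 -0.05875017  0.012     ] [345.50829059 189.26354932]
```

The handle is beside the peg at yaw about 8–10°, so the nut is held and the stop is simply not reached yet. Continue.

```bash
python3 -m handwheel '[{"delta_rot":[0,0,0.02],"xyz":[0.4,1.5,0],"hand":1},{"delta_rot":[0,0,0.04],"xyz":[0.9,3,0],"hand":1},{"delta_rot":[0,0,0.06],"xyz":[1.2,4.6,0],"hand":1},{"delta_rot":[0,0,0.08],"xyz":[1.6,6.1,0],"hand":1},{"delta_rot":[0,0,0.08],"xyz":[1.6,6.1,0],"hand":1}]' | egrep 'time|pos|rot|force:'
python3 - <<'E'
from h import *
s=bot.read_state();R=s["tcp_rot"];p=s["position"];print("force tool",(R.T@s["force"]).round(1),"bolt in tool",(R.T@(np.array([.6142,-.0452,0])-p)*1e3).round(1))
E
```

```text
time_s: 36.0
position: [0.6919, -0.0379, 0.0126]
tcp_rot: [[0.979, -0.203, 0.0], [-0.203, -0.979, -0.0], [0.0, 0.0, -1.0]]
force: [-0.8, 3.3, 0.1]
grasp_force: 1.4
force tool [-1.5 -3.  -0.1] bolt in tool [-74.6  22.9  12.6]
```

```bash
python3 -m handwheel '[{"delta_rot":[0,0,0.02],"xyz":[0.4,1.5,0],"hand":1},{"delta_rot":[0,0,0.04],"xyz":[0.9,3,0],"hand":1},{"delta_rot":[0,0,0.05],"xyz":[1,3.8,0],"hand":1},{"delta_rot":[0,0,0.05],"xyz":[1,3.8,0],"hand":1},{"delta_rot":[0,0,0.05],"xyz":[1,3.8,0],"hand":1}]' | egrep 'time|pos|rot|force:'
python3 - <<'E'
from h import *
s=bot.read_state();R=s["tcp_rot"];p=s["position"];print("force tool",(R.T@s["force"]).round(1),"bolt in tool",(R.T@(np.array([.6142,-.0452,0])-p)*1e3).round(1))
E
```

```text
time_s: 36.62
position: [0.692, -0.0417, 0.0126]
tcp_rot: [[0.968, -0.251, 0.0], [-0.251, -0.968, -0.0], [0.0, 0.0, -1.0]]
force: [-0.3, 3.0, -1.6]
grasp_force: 1.3
force tool [-1.1 -2.8  1.6] bolt in tool [-74.5  22.9  12.6]
```

```bash
python3 -m handwheel '[{"delta_rot":[0,0,0.02],"xyz":[0.4,1.5,0],"hand":1},{"delta_rot":[0,0,0.04],"xyz":[0.9,3,0],"hand":1},{"delta_rot":[0,0,0.06],"xyz":[1.2,4.6,0],"hand":1},{"delta_rot":[0,0,0.06],"xyz":[1.2,4.6,0],"hand":1},{"delta_rot":[0,0,0.06],"xyz":[1.2,4.6,0],"hand":1}]' | egrep 'time|pos|rot|force:'
cat > chk.py <<'E'
from h import *
s=bot.read_state();R=s["tcp_rot"];p=s["position"];print("force tool",(R.T@s["force"]).round(1),"bolt in tool",(R.T@(np.array([.6142,-.0452,0])-p)*1e3).round(1))
t=vision.capture("scene");m=vision.camera_model("scene");b=t.astype(int).mean(2)
q=np.array([ray(m,(np.nonzero(b[y,305:350]>128)[0].max()+305.5,y),.009)[:2] for y in range(189,207)])
c=q.mean(0);v=np.linalg.svd(q-c)[2][0];v*=np.sign(v[0]);print("handle near edge yaw",np.degrees(np.arctan2(v[1],v[0])),"peg off",v[0]*(-.0586-c[1])-v[1]*(.451-c[0]))
E
python3 chk.py
python3 - <<'E'
from h import *
t=vision.capture("scene");a=t[195:250,270:340].astype(int).mean(2)
print("\n".join("".join("#" if x<45 else "+" if x<80 else "." if x<135 else "o" for x in r) for r in a))
E
```

```text
time_s: 37.25
position: [0.692, -0.0465, 0.0126]
tcp_rot: [[0.951, -0.309, -0.0], [-0.309, -0.951, -0.0], [0.0, 0.0, -1.0]]
force: [-0.2, 2.2, -0.6]
grasp_force: 1.2
force tool [-0.9 -2.   0.6] bolt in tool [-74.4  22.8  12.6]
handle near edge yaw 10.317568550426564 peg off 0.00799388267089268
+++++++++++#######+++.....................................oooooooo....
++++++++++##########+....................................oooooooo.....
+++++++##############+..................................oooooooo......
#####################+.................................ooooooo........
######################................................ooooooo.........
######################+..............................ooooooo..........
######################+.............................ooooooo...........
######################+...........................oooooooo............
######################+..........................oooooooo.............
######################+.........................ooooooo...............
####################++.........................ooooooo................
###################++...
[... 2399 characters left out ...]
####+++......................................................
+########+++..........................................................
+###++++..............................................................
.+++..................................................................
......................................................................
......................................................................
......................................................................
......................................................................
......................................................................
......................................................................
```

```bash
python3 -m handwheel '[{"delta_rot":[0,0,0.02],"xyz":[0.4,1.5,0],"hand":1},{"delta_rot":[0,0,0.04],"xyz":[0.9,3,0],"hand":1},{"delta_rot":[0,0,0.06],"xyz":[1.2,4.6,0],"hand":1},{"delta_rot":[0,0,0.06],"xyz":[1.2,4.6,0],"hand":1},{"delta_rot":[0,0,0.06],"xyz":[1.2,4.6,0],"hand":1}]' | egrep 'time|pos|rot|force:'
python3 chk.py
python3 - <<'E'
from h import *
im=vision.capture("wrist");cv2.imwrite("pics/w13.png",im[:,:,::-1]);m=vision.camera_model("wrist");s=bot.read_state();R,p=s["tcp_rot"],s["position"]
for y in(8,15,23): print(y,proj(m,p+R@[0,y,.0126-.060]))
a=im[180:400:5,150:520:5].astype(int).mean(2)
print("\n".join("".join("#" if x<30 else "+" if x<80 else "." if x<135 else "o" for x in r) for r in a))
E
```

```text
time_s: 37.98
position: [0.6918, -0.0512, 0.0126]
tcp_rot: [[0.931, -0.365, 0.0], [-0.365, -0.931, -0.0], [0.0, 0.0, -1.0]]
force: [-1.3, 3.2, 0.3]
grasp_force: 1.3
force tool [-2.3 -2.5 -0.3] bolt in tool [-74.4  22.7  12.6]
handle near edge yaw 10.317568550426564 peg off 0.00799388267089268
8 [15350.64418594   258.07785872]
15 [27389.62931774   256.98192465]
23 [40032.31464854   255.8310345 ]
ooooooo...oooooooooooooooooooooooooooooooooooooooooooooooooooooooooooooooo
oooooooooooooooooooooooooooooooooooooooooooooooooooooooooooooooooooooooooo
oooooooooooooooooooooooooooooooooooooooooooooooooooooooooooooooooooooooooo
oooooooooooooooooooooooooooooooooooooooooooooooooooooooooooooooooooooooooo
oooooooooooooooooooooooooooooooooooooooooooooooooooooooooooooooooooooooooo
oooooooooooooooooooooooooooooooooooooooooooooooooooooooooooooooooooooooooo
oooooooooooooooooooooooooooooooooooooooooooooooooooooooooooooooooooooooooo
oooooooooooooooooooooooooooooooooooooooooooooooooooooooooooooooooooooooooo
oooooooooooooooooooooooooooooooooooooooooooooooooooooooooooooooooooooooooo
oooooooooooo+++++++++++++++
[... 1897 characters left out ...]
##+........++++++++++++++
####################################################+++.++++++++++++++++++
#####################################################+++++++++++++++++++++
#####################################################+++++++++++++++++++++
######################################################++++++++++++++++++++
######################################################++++++++++++++++++++
#######################################################++++.oooooooooooooo
#######################################################+++oooooooooooooooo
#######################################################+++oooooooooooooooo
############################################+++#########++oooooooooooooooo
```

```bash
python3 -m handwheel '[{"delta_rot":[0,0,0.02],"xyz":[0.4,1.5,0],"hand":1},{"delta_rot":[0,0,0.04],"xyz":[0.9,3,0],"hand":1},{"delta_rot":[0,0,0.06],"xyz":[1.2,4.6,0],"hand":1},{"delta_rot":[0,0,0.08],"xyz":[1.6,6.1,0],"hand":1},{"delta_rot":[0,0,0.08],"xyz":[1.6,6.1,0],"hand":1}]' | egrep 'time|pos|rot|force:'
python3 chk.py
python3 - <<'E'
from h import *
t=vision.capture("top");cv2.imwrite("pics/t14.png",t[:,:,::-1]);sc=vision.capture("scene");cv2.imwrite("pics/s14.png",sc[:,:,::-1])
mt=vision.camera_model("top")
for f in(-10,-20,-30): print(f,proj(mt,np.array([.6142+.075*np.cos(np.radians(f)),-.0452+.075*np.sin(np.radians(f)),.072])).round())
a=t[130:195,300:370].astype(int).mean(2)
print("\n".join("".join("#" if x<40 else "+" if x<80 else "." if x<125 else "o" for x in r) for r in a[::2]))
E
```

```text
time_s: 38.7
position: [0.6911, -0.057, 0.0126]
tcp_rot: [[0.898, -0.44, 0.0], [-0.44, -0.898, 0.001], [-0.0, -0.001, -1.0]]
force: [-0.5, 5.1, -0.0]
grasp_force: 2.2
force tool [-2.7 -4.4  0. ] bolt in tool [-74.3  23.3  12.6]
handle near edge yaw 10.317568550426564 peg off 0.00799388267089268
-10 [332. 146.]
-20 [337. 148.]
-30 [343. 150.]
......+++++++++++++++++++++++++++++++++++++++++++++++++++++.++++++....
......++++++++++++..++++++.........+++++++++++++++++++++++++++++++....
.....++++++++++++++..++++++++..............++++++++++++++++++++++.....
....++++++++++++++++...+++++++++++..........+++++++.+++++++++++++.....
................++++++...+++++++++++++++++++++++...++....++++++++.....
..........................+..++++++++++++++++.....++.ooooo.++++++.....
..................................+.+..+++.....+++..oooooo.+++++......
............................................++++..oooooooo.+++++......
.................................+....................ooo.++++++......
..+............++++++++++++.+.............................+++++.......
.+....+++++++++++++++++++++++++++++++.........
[... 886 characters left out ...]
++++++++++++++++++++++++++++++++++++++++++++++++++++........o
+++++++++++++++++++++++++++++++++++++++++++++++++++++++++++..........o
++++++++++++++++++++++++++++++++++++++++++++++++++++++++++..........oo
+++++++++++++++++++++++++++++++++++++++++++++++++++++++++++.........oo
++++++++++++++++++++++++++++++++++++++++++++++++++++++++++++.......ooo
++++++++++++++++++++++++++++++++++++++++++++++++++++++++++++......oooo
+++++++++++++++++++++++++++++++++++++++++++++++++++++++++++++.....o...
++++++++++++++++++++++++++++++++++++++++++++++++++++++++++++++...oo.+.
+++++++++++++++++++++++++++++++++++++++++++++++++++++++++++++++....++.
++++++++++++++++++++++++++++++++++++++++++++++++++++++++++++++..o..++.
```

Force is rising. A little more, to confirm the stop.

```bash
python3 -m handwheel '[{"delta_rot":[0,0,0.01],"xyz":[0.2,0.8,0],"hand":1},{"delta_rot":[0,0,0.02],"xyz":[0.4,1.5,0],"hand":1},{"delta_rot":[0,0,0.03],"xyz":[0.6,2.3,0],"hand":1},{"delta_rot":[0,0,0.03],"xyz":[0.6,2.3,0],"hand":1},{"delta_rot":[0,0,0.03],"xyz":[0.6,2.3,0],"hand":1}]' | egrep 'time|pos|rot|force:'
python3 chk.py
```

```text
time_s: 39.48
position: [0.6908, -0.0586, 0.0125]
tcp_rot: [[0.885, -0.466, 0.001], [-0.466, -0.885, 0.002], [-0.0, -0.002, -1.0]]
force: [0.1, 7.1, -1.1]
grasp_force: 3.0
force tool [-3.2 -6.3  1.1] bolt in tool [-74.   23.9  12.5]
handle near edge yaw 10.317568550426564 peg off 0.00799388267089268
```

```bash
python3 -m handwheel '[{"delta_rot":[0,0,0.01],"xyz":[0.2,0.8,0],"hand":1},{"delta_rot":[0,0,0.02],"xyz":[0.4,1.5,0],"hand":1},{"delta_rot":[0,0,0.03],"xyz":[0.6,2.3,0],"hand":1},{"delta_rot":[0,0,0.04],"xyz":[0.9,3,0],"hand":1},{"delta_rot":[0,0,0.04],"xyz":[0.9,3,0],"hand":1}]' | egrep 'time|pos|rot|force:'
python3 chk.py
```

```text
time_s: 40.15
position: [0.6906, -0.0607, 0.0126]
tcp_rot: [[0.865, -0.502, 0.001], [-0.502, -0.865, 0.003], [-0.0, -0.003, -1.0]]
force: [1.1, 8.3, -0.4]
grasp_force: 4.0
force tool [-3.2 -7.8  0.5] bolt in tool [-73.8  25.   12.6]
handle near edge yaw 9.95011003587377 peg off 0.007814086297436457
```

```bash
python3 -m handwheel '[{"delta_rot":[0,0,0],"xyz":[0,1,0],"hand":1},{"delta_rot":[0,0,0],"xyz":[0,2,0],"hand":1},{"delta_rot":[0,0,0],"xyz":[0,3,0],"hand":1},{"delta_rot":[0,0,0],"xyz":[0,3,0],"hand":1},{"delta_rot":[0,0,0],"xyz":[0,3,0],"hand":1}]' | egrep 'time|pos|rot|force:'
python3 chk.py
```

```text
time_s: 40.83
position: [0.6897, -0.0626, 0.0127]
tcp_rot: [[0.865, -0.502, 0.003], [-0.502, -0.865, 0.004], [0.0, -0.004, -1.0]]
force: [3.4, 10.5, -0.2]
grasp_force: 5.0
force tool [ -2.3 -10.8   0.3] bolt in tool [-74.   22.9  12.6]
handle near edge yaw 9.95011003587377 peg off 0.007814086297436457
```

At 11 N (0.8 N m, three times the friction) the lever stands against its stop, and the spanner has not moved. Back off, rise, and check the knob's resting place.

```bash
python3 -m handwheel '[{"delta_rot":[0,0,0],"xyz":[0,-8,0],"hand":1},{"delta_rot":[0,0,0],"xyz":[0,-20,0],"hand":1},{"delta_rot":[0,0,0],"xyz":[0,-20,-40],"hand":1},{"delta_rot":[0,0,0],"xyz":[0,-20,-75],"hand":1},{"delta_rot":[0,0,0],"xyz":[0,-20,-85],"hand":1}]' | egrep 'time|pos|rot|force:'
python3 chk.py
python3 - <<'E'
from h import *
sc=vision.capture("scene");cv2.imwrite("pics/s15.png",sc[:,:,::-1]);ms=vision.camera_model("scene");mt=vision.camera_model("top")
for f in(0,-5,-10,-15,-20,-25,-30): print(f,proj(ms,np.array([.6142+.075*np.cos(np.radians(f)),-.0452+.075*np.sin(np.radians(f)),.072])).round(1),proj(ms,np.array([.6142+.075*np.cos(np.radians(f)),-.0452+.075*np.sin(np.radians(f)),.024])).round(1))
a=sc[185:240,255:320].astype(int).mean(2)
print("\n".join(str(185+i)+" "+"".join("#" if x<50 else "+" if x<85 else "." if x<135 else "o" for x in r) for i,r in enumerate(a)))
E
```

```text
time_s: 41.5
position: [0.7011, -0.0493, 0.1007]
tcp_rot: [[0.866, -0.501, 0.006], [-0.501, -0.866, -0.003], [0.007, -0.001, -1.0]]
force: [0.3, 0.4, -0.5]
grasp_force: 0.0
force tool [ 0.1 -0.5  0.5] bolt in tool [-77.9  40.1 100.1]
handle near edge yaw 10.09908634066902 peg off 0.008168380138647714
0 [278.8 220.9] [280.1 230.4]
-5 [277.6 219.2] [278.9 228.7]
-10 [276.5 217.4] [277.9 227. ]
-15 [275.7 215.6] [277.  225.2]
-20 [275.1 213.7] [276.4 223.3]
-25 [274.6 211.7] [276.  221.4]
-30 [274.4 209.7] [275.8 219.4]
185 ##############################...................................
186 ##############################...................................
187 ##########################+##+...................................
188 #########################++++++..................................
189 ##########################+++++..................................
190 +++#######################+##++..................................
191 +++##########################++..................................
192 +############################++..................................
193 +############
[... 2572 characters left out ...]

230 .................................................................
231 .................................................................
232 .................................................................
233 .................................................................
234 .................................................................
235 .................................................................
236 .................................................................
237 .................................................................
238 .................................................................
239 .................................................................
```

```bash
python3 -m handwheel '[{"delta_rot":[0,0,-0.14],"xyz":[-27,18,0],"hand":0.3},{"delta_rot":[0,0,-0.28],"xyz":[-55,36,0],"hand":0.3},{"delta_rot":[0,0,-0.42],"xyz":[-82,54,0],"hand":0.3},{"delta_rot":[0,0,-0.56],"xyz":[-110,72,0],"hand":0.3},{"delta_rot":[0,0,-0.691],"xyz":[-137,89.5,0],"hand":0.3}]' | egrep 'time|pos|rot|force:'
python3 -m handwheel '[{"delta_rot":[0,0,0],"xyz":[0,0,0],"hand":0.3},{"delta_rot":[0,0,0],"xyz":[0,0,0],"hand":0.3},{"delta_rot":[0,0,0],"xyz":[0,0,0],"hand":0.3},{"delta_rot":[0,0,0],"xyz":[0,0,0],"hand":0.3},{"delta_rot":[0,0,0],"xyz":[0,0,0],"hand":0.3}]' | egrep 'time|pos|rot|open'
python3 - <<'E'
from h import *
s=bot.read_state();R=s["tcp_rot"];p=s["position"]
print("release pt in tool",(R.T@(np.array([.5372,-.0574,-.0254])-p)*1e3).round(1),"yaw",np.degrees(np.arctan2(R[1,0],R[0,0])))
w=vision.capture("wrist");cv2.imwrite("pics/w16.png",w[:,:,::-1]);a=w.astype(int)
for y in range(100,222,8):
    d=(a[y,:,2]-a[y,:,0]);x=np.nonzero(a[y,230:410].mean(1)>163)[0]+230;print(y,(x.min(),x.max(),len(x)) if len(x) else 0,end=" ")
sc=vision.capture("scene");cv2.imwrite("pics/s16.png",sc[:,:,::-1])
b=sc[185:240,255:320].astype(int).mean(2)
print();print("\n".join(str(185+i)+" "+"".join("#" if x<50 else "+" if x<85 else "." if x<135 else "o" for x in r) for i,r in enumerate(b)))
E
```

```text
time_s: 42.22
position: [0.5326, -0.0569, 0.0959]
tcp_rot: [[0.985, 0.17, -0.003], [0.17, -0.985, 0.001], [-0.003, -0.001, -1.0]]
force: [0.4, 0.2, -0.3]
grasp_force: 0.0
time_s: 42.85
position: [0.5354, -0.0569, 0.0975]
tcp_rot: [[0.986, 0.166, 0.0], [0.166, -0.986, -0.0], [0.0, 0.0, -1.0]]
opening: 0.349
release pt in tool [  1.6   0.8 122.9] yaw 9.562571236712424
100 (np.int64(281), np.int64(353), 68) 108 (np.int64(282), np.int64(353), 66) 116 (np.int64(282), np.int64(353), 61) 124 (np.int64(283), np.int64(353), 60) 132 (np.int64(283), np.int64(390), 28) 140 (np.int64(287), np.int64(349), 63) 148 (np.int64(288), np.int64(349), 62) 156 (np.int64(290), np.int64(338), 31) 164 (np.int64(247), np.int64(328), 21) 172 (np.int64(308), np.int64(328), 21) 180 (np.int64(309), np.int64(329), 21) 188 (np.int64(310), np.int64(329), 20) 196 (np.int64(260), np.int64(329), 26) 204 (np.int64(309), np.int64(330), 22) 212 (np.int64(230), np.int64(330), 31) 220 (np.int64(241), np.int64(330), 25) 
185 .................................................................
186 ................................
[... 3043 characters left out ...]

230 .................................................................
231 .................................................................
232 .................................................................
233 .................................................................
234 .................................................................
235 .................................................................
236 .................................................................
237 .................................................................
238 .................................................................
239 .................................................................
```

The knob now rests at scene pixels about columns 272–278, rows 211–223. I'll compute its swing from two knob positions in the same camera as a cross-check.

Run:
```python
from h import *
m=vision.camera_model("scene");P=[]
for f,(r0,r1,c0,c1) in(("pics/scene0.png",(222,248,302,320)),("pics/s11.png",(227,244,306,318)),("pics/s16.png",(207,226,268,282))):
    b=cv2.imread(f).astype(int).mean(2)[r0:r1,c0:c1];w=np.clip(100-b,0,60);w[w<15]=0
    ys,xs=np.mgrid[r0:r1,c0:c1];uv=((w*xs).sum()/w.sum(),(w*ys).sum()/w.sum());p=ray(m,uv,.048)[:2];P.append(p)
    d=p-[.6142,-.0452];print(f,np.round(uv,1),p.round(4),"r",np.linalg.norm(d).round(4),"ang",np.degrees(np.arctan2(d[1],d[0])).round(1))
for i in(0,1):
    c=np.linalg.norm(P[i]-P[2]);print("chord",c,"angle",2*np.degrees(np.arcsin(c/.15)))
    # bolt centre from the two knob points at r=75
b=cv2.imread("pics/s16.png").astype(int).mean(2)
mid=(P[1]+P[2])/2;n=(P[2]-P[1]);c=np.linalg.norm(n);n/=c;print("bolt centre by chord",mid+np.sqrt(.075**2-c*c/4)*np.array([n[1],-n[0]]),mid-np.sqrt(.075**2-c*c/4)*np.array([n[1],-n[0]]))
```

```text
pics/scene0.png [310.9 233.7] [0.6348 0.0257] r 0.0738 ang 73.8
pics/s11.png [311.4 234.3] [0.6346 0.0278] r 0.0758 ang 74.4
pics/s16.png [274.9 216.9] [ 0.6837 -0.0768] r 0.0763 ang -24.4
chord 0.11352772947350862 angle 98.37483281614001
chord 0.11557017121726397 angle 100.79183243113694
bolt centre by chord [ 0.61587687 -0.04479147] [ 0.70244117 -0.00416934]
```

The lever swung about 98°: 83° of tightening plus the nut's roughly 10–15° of free play inside the jaw. That is consistent with reaching the stop with the nut held, and under the 30° limit. Now regrip the spanner.

```bash
python3 -m handwheel '[{"delta_rot":[0,0,0],"xyz":[1.6,1.2,40],"hand":0.3},{"delta_rot":[0,0,0],"xyz":[1.6,1.2,80],"hand":0.3},{"delta_rot":[0,0,0],"xyz":[1.6,1.2,110],"hand":0.3},{"delta_rot":[0,0,0],"xyz":[1.6,1.2,122],"hand":0.3},{"delta_rot":[0,0,0],"xyz":[1.6,1.2,122],"hand":0.3}]' | egrep 'time|pos|force:'
python3 -m handwheel '[{"delta_rot":[0,0,0],"xyz":[0,0,0],"hand":0.6},{"delta_rot":[0,0,0],"xyz":[0,0,0],"hand":1},{"delta_rot":[0,0,0],"xyz":[0,0,0],"hand":1},{"delta_rot":[0,0,0],"xyz":[0,0,0],"hand":1},{"delta_rot":[0,0,0],"xyz":[0,0,0],"hand":1}]' | egrep 'time|pos|force|open'
```

```text
time_s: 43.58
position: [0.5366, -0.0578, -0.0248]
force: [0.3, 0.8, -0.2]
grasp_force: 0.0
time_s: 44.2
position: [0.5378, -0.058, -0.0233]
force: [-0.2, 1.8, 6.3]
opening: 0.22
grasp_force: 30.0
```

Gripped. Draw it straight off along the handle.

```bash
python3 -m handwheel '[{"delta_rot":[0,0,0],"xyz":[-3,0.6,-1],"hand":1},{"delta_rot":[0,0,0],"xyz":[-9,1,-1],"hand":1},{"delta_rot":[0,0,0],"xyz":[-16,1,-1],"hand":1},{"delta_rot":[0,0,0],"xyz":[-23,1,-1],"hand":1},{"delta_rot":[0,0,0],"xyz":[-30,1,-1],"hand":1}]' | egrep 'time|pos|force|open'
python3 -m handwheel '[{"delta_rot":[0,0,0],"xyz":[-5,0,0],"hand":1},{"delta_rot":[0,0,0],"xyz":[-10,0,0],"hand":1},{"delta_rot":[0,0,0],"xyz":[-15,0,0],"hand":1},{"delta_rot":[0,0,0],"xyz":[-20,0,0],"hand":1},{"delta_rot":[0,0,0],"xyz":[-21,0,0],"hand":1}]' | egrep 'time|pos|force|open'
python3 - <<'E'
from h import *
s=bot.read_state();w=vision.capture("wrist");cv2.imwrite("pics/w17.png",w[:,:,::-1]);a=w.astype(int).mean(2)
print([int(v) for v in a[140:200:3,316]])
for y in (60,100,165,210): print(y,[int(v) for v in a[y,250:390:4]])
E
```

```text
time_s: 44.82
position: [0.5073, -0.0644, -0.0233]
force: [1.8, 0.1, 0.4]
opening: 0.224
grasp_force: 29.9
time_s: 45.45
position: [0.4868, -0.0675, -0.0233]
force: [3.6, 1.0, 1.9]
opening: 0.22
grasp_force: 29.9
[152, 144, 163, 176, 176, 173, 173, 173, 173, 174, 172, 170, 174, 179, 173, 170, 171, 172, 171, 170]
60 [162, 170, 171, 170, 170, 140, 152, 148, 150, 151, 151, 150, 154, 156, 157, 154, 151, 148, 147, 147, 148, 155, 155, 153, 154, 154, 151, 144, 166, 171, 170, 171, 168, 153, 154]
100 [153, 171, 172, 174, 176, 178, 171, 115, 153, 159, 158, 154, 153, 155, 155, 157, 158, 155, 149, 143, 145, 148, 153, 156, 154, 152, 112, 170, 173, 174, 177, 178, 171, 152, 157]
165 [155, 158, 152, 145, 172, 173, 173, 174, 174, 174, 174, 175, 175, 175, 176, 175, 175, 176, 176, 175, 177, 176, 176, 176, 177, 177, 177, 176, 177, 177, 174, 149, 151, 152, 155]
210 [158, 159, 159, 157, 158, 155, 155, 157, 158, 155, 155, 154, 153, 171, 171, 173, 171, 169, 172, 174, 173, 168, 158, 155, 152, 151, 147, 151, 157, 156, 152, 151, 151, 149, 148]
```

The spanner is clear of the nut and sits the same in the hand. Lift and carry it back over the tray.

```bash
python3 -m handwheel '[{"delta_rot":[0,0,0],"xyz":[0,0,-15],"hand":1},{"delta_rot":[0,0,0],"xyz":[0,0,-35],"hand":1},{"delta_rot":[0,0,0],"xyz":[0,0,-55],"hand":1},{"delta_rot":[0,0,0],"xyz":[0,0,-72],"hand":1},{"delta_rot":[0,0,0],"xyz":[0,0,-75],"hand":1}]' | egrep 'time|pos|force'
python3 -m handwheel '[{"delta_rot":[0,0,0.06],"xyz":[-6,50,0],"hand":1},{"delta_rot":[0,0,0.16],"xyz":[-13,102,0],"hand":1},{"delta_rot":[0,0,0.26],"xyz":[-19,156,0],"hand":1},{"delta_rot":[0,0,0.36],"xyz":[-25,210,0],"hand":1},{"delta_rot":[0,0,0.428],"xyz":[-32,261,0],"hand":1}]' | egrep 'time|pos|force'
python3 -m handwheel '[{"delta_rot":[0,0,0],"xyz":[0,0,0],"hand":1},{"delta_rot":[0,0,0],"xyz":[0,0,0],"hand":1},{"delta_rot":[0,0,0],"xyz":[0,0,0],"hand":1},{"delta_rot":[0,0,0],"xyz":[0,0,0],"hand":1},{"delta_rot":[0,0,0],"xyz":[0,0,0],"hand":1}]'
python3 - <<'E'
from h import *
s=bot.read_state();R=s["tcp_rot"];print("target in tool",(R.T@(np.array([.4988,-.3303,-.0205])-s["position"])*1e3).round(1))
w=vision.capture("wrist");cv2.imwrite("pics/w18.png",w[:,:,::-1]);a=w.astype(int);d=a[:,:,2]-a[:,:,0]
for y in (80,150,165,180,190,210): 
    x=np.nonzero((d[y,240:400]>4))[0]+240;print(y,x.min() if len(x) else 0,x.max() if len(x) else 0,len(x))
E
```

```text
time_s: 46.12
position: [0.4857, -0.0669, 0.0525]
force: [0.4, 0.0, -2.0]
grasp_force: 29.9
time_s: 46.75
position: [0.4971, -0.3306, 0.0505]
force: [1.3, 0.1, -2.9]
grasp_force: 29.9
time_s: 47.38
position: [0.4986, -0.3291, 0.0516]
tcp_rot: [[0.966, -0.257, -0.0], [-0.257, -0.966, 0.0], [-0.0, -0.0, -1.0]]
force: [0.1, 0.2, -2.4]
opening: 0.221
grasp_force: 29.9
target in tool [ 0.5  1.1 72.1]
80 251 379 51
150 255 372 118
165 264 370 107
180 265 369 105
190 300 335 36
210 301 334 34
```

```bash
python3 -m handwheel '[{"delta_rot":[0,0,0],"xyz":[0.5,1,20],"hand":1},{"delta_rot":[0,0,0],"xyz":[0.5,1,42],"hand":1},{"delta_rot":[0,0,0],"xyz":[0.5,1,60],"hand":1},{"delta_rot":[0,0,0],"xyz":[0.5,1,68],"hand":1},{"delta_rot":[0,0,0],"xyz":[0.5,1,70],"hand":1}]' | egrep 'time|pos|force'
python3 -m handwheel '[{"delta_rot":[0,0,0],"xyz":[0,0,0.5],"hand":1},{"delta_rot":[0,0,0],"xyz":[0,0,1],"hand":1},{"delta_rot":[0,0,0],"xyz":[0,0,1.5],"hand":1},{"delta_rot":[0,0,0],"xyz":[0,0,1.5],"hand":1},{"delta_rot":[0,0,0],"xyz":[0,0,1.5],"hand":1}]' | egrep 'time|pos|force'
```

```text
time_s: 48.05
position: [0.4986, -0.3309, -0.0189]
force: [0.0, 0.0, -2.3]
grasp_force: 29.9
time_s: 48.68
position: [0.4991, -0.3315, -0.0193]
force: [-1.1, -0.2, 2.7]
grasp_force: 29.9
```

It has touched the tray floor. Release and rise.

```bash
python3 -m handwheel '[{"delta_rot":[0,0,0],"xyz":[0,0,-0.5],"hand":0.6},{"delta_rot":[0,0,0],"xyz":[0,0,-0.5],"hand":0.3},{"delta_rot":[0,0,0],"xyz":[0,0,-0.5],"hand":0.3},{"delta_rot":[0,0,0],"xyz":[0,0,-0.5],"hand":0.2},{"delta_rot":[0,0,0],"xyz":[0,0,-0.5],"hand":0.2}]' | egrep 'time|pos|force|open'
python3 -m handwheel '[{"delta_rot":[0,0,0],"xyz":[0,0,-15],"hand":0.2},{"delta_rot":[0,0,0],"xyz":[0,0,-50],"hand":0.2},{"delta_rot":[0,0,0],"xyz":[0,0,-100],"hand":0.2},{"delta_rot":[0,0,0],"xyz":[0,0,-150],"hand":0.2},{"delta_rot":[0,0,0],"xyz":[0,0,-180],"hand":0.2}]' | egrep 'time|pos|force|open'
python3 -m handwheel '[{"delta_rot":[0,0,0],"xyz":[-20,30,0],"hand":0.2},{"delta_rot":[0,0,0],"xyz":[-40,60,0],"hand":0.2},{"delta_rot":[0,0,0],"xyz":[-50,90,0],"hand":0.2},{"delta_rot":[0,0,0],"xyz":[-50,120,0],"hand":0.2},{"delta_rot":[0,0,0],"xyz":[-50,120,0],"hand":0.2}]' | egrep 'time|pos|force'
python3 - <<'E'
from h import *
sc=vision.capture("scene");cv2.imwrite("pics/s19.png",sc[:,:,::-1]);t=vision.capture("top");cv2.imwrite("pics/t19.png",t[:,:,::-1])
m=vision.camera_model("scene");t0=cv2.imread("pics/scene0.png").astype(int);n=sc[:,:,::-1].astype(int)
# changed regions vs start in scene
df=(np.abs(cv2.GaussianBlur(n.astype(np.float32),(3,3),0)-cv2.GaussianBlur(t0.astype(np.float32),(3,3),0)).max(2)>30).astype(np.uint8)
k,l,st,c=cv2.connectedComponentsWithStats(df);print([(st[i].tolist()) for i in range(1,k) if st[i,4]>8])
b=sc.astype(int).mean(2)
print("\n".join(str(115+i)+" "+"".join("#" if x<60 else "+" if x<90 else "." if x<118 else "o" if r2>=10 else "-" for x,r2 in zip(r,(sc[115+i,235:330].astype(int)[:,2]-sc[115+i,235:330].astype(int)[:,0])+10*(0)))) for i,r in enumerate(b[115:168,235:330])))
E
```

```text
time_s: 49.3
position: [0.4986, -0.331, -0.0195]
force: [0.1, -0.6, 0.0]
opening: 0.395
grasp_force: 0.0
time_s: 49.92
position: [0.4996, -0.3319, 0.1647]
force: [-0.0, 0.1, -0.8]
opening: 0.398
grasp_force: 0.0
time_s: 50.55
position: [0.4189, -0.4364, 0.1617]
force: [0.8, 0.3, 0.3]
grasp_force: 0.0  File "<stdin>", line 8
    print("\n".join(str(115+i)+" "+"".join("#" if x<60 else "+" if x<90 else "." if x<118 else "o" if r2>=10 else "-" for x,r2 in zip(r,(sc[115+i,235:330].astype(int)[:,2]-sc[115+i,235:330].astype(int)[:,0])+10*(0)))) for i,r in enumerate(b[115:168,235:330])))
                                                                                                                                                                                                                                                                   ^
SyntaxError: unmatched ')'
```

Run:
```python
from h import *
sc=vision.capture("scene");cv2.imwrite("pics/s19.png",sc[:,:,::-1])
m=vision.camera_model("scene");t0=cv2.imread("pics/scene0.png");n=sc[:,:,::-1]
g=lambda i:cv2.GaussianBlur(i.astype(np.float32),(3,3),0)
df=(np.abs(g(n)-g(t0)).max(2)>30).astype(np.uint8)
k,l,st,c=cv2.connectedComponentsWithStats(df);print("changed blobs x,y,w,h,area",[st[i].tolist() for i in range(1,k) if st[i,4]>5])
for nm,im in(("start",t0),("now",n)):
    a=im.astype(int);d=a[:,:,0]-a[:,:,2];M=np.zeros(d.shape,np.uint8);M[118:166,240:328]=d[118:166,240:328]>8
    k,l,st,c=cv2.connectedComponentsWithStats(M);i=1+np.argmax(st[1:,4]);ys,xs=np.nonzero(l==i)
    P=np.array([ray(m,(x,y),.012)[:2] for x,y in zip(xs,ys)]);q=P.mean(0);v=np.linalg.svd(P-q)[2][0];v*=np.sign(v[0]);s_=(P-q)@v
    print(nm,st[i].tolist(),q.round(4),"yaw",np.degrees(np.arctan2(v[1],v[0])).round(1),"len",np.ptp(s_).round(3))
b=n.astype(int).mean(2);w=np.clip(100-b[205:228,266:284],0,60);w[w<15]=0;ys,xs=np.mgrid[205:228,266:284]
p=ray(m,((w*xs).sum()/w.sum(),(w*ys).sum()/w.sum()),.048)[:2]-[.6142,-.0452];print("lever angle",np.degrees(np.arctan2(p[1],p[0])))
```

```text
changed blobs x,y,w,h,area [[261, 0, 4, 2, 7], [280, 0, 3, 4, 7], [327, 0, 5, 8, 33], [384, 0, 59, 134, 2726], [261, 4, 28, 17, 272], [460, 10, 13, 7, 51], [257, 17, 44, 57, 1259], [461, 17, 17, 19, 154], [450, 24, 10, 18, 118], [483, 31, 28, 7, 135], [438, 32, 11, 12, 83], [517, 38, 7, 7, 25], [476, 40, 7, 17, 66], [455, 49, 39, 44, 793], [476, 54, 12, 7, 40], [511, 57, 21, 23, 216], [492, 67, 16, 28, 207], [479, 92, 28, 37, 189], [486, 137, 13, 12, 66], [272, 212, 7, 14, 81], [304, 222, 4, 5, 17], [308, 228, 7, 14, 75]]
start [264, 146, 64, 20, 670] [ 0.4786 -0.224 ] yaw -22.6 len 0.206
now [264, 146, 64, 20, 668] [ 0.4785 -0.2239] yaw -22.6 len 0.206
lever angle -20.520161986816127
```

The scene differs from the start only at the lever; tray, spanner and bystanders are unchanged. One last numeric check of the lower nut's angle, using the stored close wrist image.

Run:
```python
import cv2
for f in("pics/w8.png","pics/w17.png"):
    b=cv2.imread(f).astype(int).mean(2);print(f);print("\n".join(f"{y:3d} "+"".join("#" if v<90 else "+" if v<125 else "-" if v<143 else "." if v<162 else "o" for v in b[y,275:358]) for y in range(0,76,2)))
```

```text
pics/w8.png
  0 .oooooooooooooo.-.ooooooooooooooooooooooooooooooooooooooooo-+-.oooooo..............
  2 -...ooooooooooo.--.ooooooooooooooooooooooooooooooooooooooo.--.ooooooo..............
  4 ++---...ooooooo.-+-.oooooooooooooooooooooooooooooooooooooo.--.ooooooo..............
  6 ---+++--.ooooooo.++.oooooooooooooooooooooooooooooooooooooo-+-.ooooooo..............
  8 ....--++-.oooooo.-+-.oooooooooooooooooooooooooooooooooooo.++-oooooooo..............
 10 .......-..ooooooo.++-.ooooooooooooooooooooooooooooooooo.-+++.oooooooo..............
 12 .........oooooooo.++++-.ooooooooooooooooooooooooooooo.-++#+-.oooooooo..............
 14 .........oooooooo.-+##++-.oooooooooooooooooooooooooo.-++##+-ooooooooo..............
 16 .........ooooooooo.+####++-.oooooooooooooooooooooo.-++####+.ooooooooo..............
 18 .........ooooooooo.-+#####++-...ooooooooooooo..--+++#####+-.ooooooooo..............
 20 .........oooooooooo.+########+++++---.....--+++++########+.oooooooooo..............
 22 ..........oooooooooo.+###########+++++++++++############+-.oooooooooo..............
 24 ..........ooooooooooo.++####
[... 4912 characters left out ...]
 ...................................................................................
 62 ...................................................................................
 64 ...................................................................................
 66 ...................................................................................
 68 ---............................................................................--.o
 70 -+--......................oo..................................................-++.o
 72 -++-..........................................................................-++.o
 74 -++-..........................................................................-+-.o
```

Run:
```python
from h import *
import pickle
s8,m8=pickle.load(open("w8.pkl","rb"));R,p=s8["tcp_rot"],s8["position"];T=m8["camera_from_world"]
A=np.eye(4);A[:3,:3]=R;A[:3,3]=p;C=T@A   # cam from tool
a=np.radians(9.5);R2=np.array([[np.cos(a),np.sin(a),0],[np.sin(a),-np.cos(a),0],[0,0,-1]]);B=np.eye(4);B[:3,:3]=R2;B[:3,3]=[.4863,-.0672,-.0233]
m=dict(camera_matrix=m8["camera_matrix"],camera_from_world=C@np.linalg.inv(B))
def rep(n,mm,L,z):
    P=[ray(mm,u,z)[:2] for u in L];e=[np.degrees(np.arctan2(*(P[i+1]-P[i])[::-1])) for i in range(len(P)-1)];print(n,np.round(P,4).tolist(),"edge dirs",np.round(e,1),"len",[round(float(np.linalg.norm(P[i+1]-P[i])),4) for i in range(len(P)-1)])
rep("w8",m8,[(286,40),(316.5,60.5),(343.5,40)],.002)
rep("w17",m,[(281,10),(307.5,32.5),(349.5,8)],.002)
```

```text
w8 [[0.6032, -0.0257], [0.5953, -0.0496], [0.6126, -0.065]] edge dirs [-108.5  -41.6] len [0.0252, 0.0232]
w17 [[0.6012, -0.0301], [0.5936, -0.0442], [0.6075, -0.0624]] edge dirs [-118.2  -52.7] len [0.016, 0.0229]
```

The lower nut turned about 10° in all, under 30°. The jam nut advanced by its full travel, within measuring error. Hand in.

```bash
python3 -c "
from rig import workorder; print(workorder.hand_in())"
```

```text
the job is handed in; nothing more can be done
None
```

The job is handed in at about 51 s: the jam nut was pushed to its stop with the lower nut held on the peg. The lower nut turned only about 10°, and the spanner lies back in its tray with everything else where it was.

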